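Unscrew the transport jar and pack the orange sample vials

ROBOT

A 6-joint arm with a two-finger parallel gripper is mounted at the origin on a cart in front of the work surface, level with it; the furniture and walls round the work are solid. World frame = base frame: x ahead of the robot, y to its left, z up, the work surface at z = 0. Lengths are in mm, angles in rad, forces in N, time in s.
With the tool pointing down it reaches from about 350 to 875 mm from the base axis. Payload 4.2 kg.
Tool frame: the origin (TCP) lies on the centre line of the jaws, within the pads' length; the fingertips stand env.tip_extent ahead of it and the grasp point (between the pads) lies 8 mm behind it (env.tip_extent is the distance from the TCP to the fingertips, in mm); y points along the fingers, z is the direction in which the jaws open and shut, and the axes are right-handed (so a half turn about y gives the same grasp; the last joint's range is limited). The gripper opens to 87 mm and grips with 3 to 60 N. Pads are 19 mm wide; open, the fingers measure 117 mm over their backs; the gripper's body (75 mm by 190 mm) begins 51 mm behind the grasp point.
Start: joints at [1.465, 0.385, 0.008, 0, -1.194, -0.259], TCP at [222.944, 583.862, 233.55] pointing down, gripper open.
Joint ranges: [-3.14, 3.14], [-1.21, 2.06], [-1.07, 1.41], [-3.16, 2.05], [-2.99, -0.16], [-3.1, 3.1]. Speed limits (rad/s): [2.79, 2.79, 3.14, 3.14, 3.14, 3.14].

INTERFACE

Orientations are given as [roll, pitch, yaw] about the fixed x, y, z axes, in that order (R = Rz(yaw) Ry(pitch) Rx(roll)).
In Python, from cell import env gives the robot as it stands.
- The arm moves only by the tool send_rows, never from a script. Its argument "commands" is one flat list of numbers, 7 for each row, row after row: the shift along the world's x, y, z in m, then the turn, a rotation vector about the world's x, y, z in rad, then the opening, from 0 (shut) to 1 (fully open). In form: [x, y, z, wx, wy, wz, fingers, x, y, z, wx, wy, wz, fingers, ...]. A call has 1 to 8 rows; each row shifts and turns the commanded pose from where the row before left it; what a row does not reach is not made up. A row lasts 1/8 s, in which the tool goes at most 62.5 mm and 10.7 degrees, less where a joint would pass 70% of its speed; a pose out of reach is approached as far as the arm can. A call is refused whole if a number of a shift passes 0.0625 or a number of a turn 0.188, either way. A call with a gripper value outside its range is refused whole. The fingers move at their own pace and stop on an object; "force" is the grip in N (left out, the last holds). Time passes only in rows, so rows that do not move let the fingers close. It gives the time, the measured TCP pose, the force and the opening at its end, in the units of the state.
- env.state(): the state, without advancing time (a new reading comes with each control period).
- env.read_camera(name): name is "side" or "top" or "wrist"; returns the picture (420x560x3 uint8, blue, green, red); there is no depth.
- env.camera_params(name): a dict with "fx", "fy", "cx", "cy" (pixels), "rvec" (rotation vector, rad) and "tvec" (3), from world to camera coordinates, as OpenCV has them. Camera axes: x right, y down, z forward; pixel columns grow to the right and rows downward; lengths in mm; the calibration is good to about 2 mm. A picture is of the moment at which its call begins: read the wrist's pose just before it. camera_params takes no time and is no camera call; for the wrist camera it gives the pose at the moment of the call.
- env.finish_job(): hands the job in, once; it reports no verdict.
The state is a dict: "time_s": time; "joint_positions": joint angles; "joint_velocities": joint speeds; "effort": joint torques, N m; "eef_pos": TCP position; "ee_rot": TCP orientation; "wrist_force": force on the tool from outside, world axes, zero at the start; "moment": the same for the moment, N m; "finger_gap": finger opening in mm.
Only numpy, scipy, OpenCV 4.12 (cv2) and the standard library are available. Lean on these libraries where they do the work, as an engineer would, in place of code of your own. Each camera call takes 0.05 s, during which the arm holds its last target.

TASK

Unscrew the blue cap of the white transport jar and lay it right way up on the dark mat. Then look under the lids of the two grey boxes for the one with the orange-capped sample vials, and put every orange vial into the jar, leaving the green ones in their box. Finish with a lid properly seated on each box and leave the jar open, without pushing the other things on the bench about.

Things in the scene. Friction and masses are not known exactly. Their poses are not given: they have to be found in the camera images.
- jar_mouth (a point): centre of the mouth (top rim) of the white transport jar, 84 mm above the bench. The jar is fixed upright on a foot flange 124 mm across; body 82 mm across, neck 70 mm across outside with a right-handed thread of 7 mm pitch; mouth and inside 64 mm across, straight down to the inner floor 78 mm below the rim
- cap_grip (a point): blue screw cap of the jar, loose, 90 g, screwed fully down at the start; skirt 89 mm across and 24 mm high, 5 mm shoulder, then a round fluted knob 55 mm across and 26 mm high. This point is on the axis in the middle of the knob: 13 mm below the top, 42 mm above the skirt's lower edge, 18 mm above the jar's rim when closed; z up, x along the way from the axis to the white bar on top
- mat_top (a point): centre of the top of a flat dark rubber mat, 130 x 130 x 3 mm, fixed on the bench
- cap: the same cap; origin on its axis at the lower edge of the skirt. Turned anticlockwise seen from above it rises 7 mm a turn, with about 1 mm of up-and-down play, and the thread lets go after about 2 turns; before that it cannot be pulled off
- box_a_top (a point): centre of the top (rim height, 88 mm above the bench) of a grey fixed box, 92 mm along its x, 140 mm along y, walls and floor 4 mm; on its floor rails 28 mm high make four 24 x 26 mm cells at y = -48, -16, 16, 48 mm, in which vials stand upright. Holds the orange vials; both boxes look alike from outside
- lid_a_grip (a point): loose grey lift-off lid, at the start on box_a (both are alike and fit either box), 120 g: plate 94 x 142 x 5 mm, below it a stepped lip 6 mm deep (4 mm play each side in the box), on top a black bar handle 16 mm along x, 50 mm along y, 26 mm high. This point is the handle's centre, 13 mm above the plate, 24 mm above the lip's underside; closed, it is 18 mm above the box's top point, axes along the box's
- box_b_top (a point): centre of the top (rim height, 88 mm above the bench) of a grey fixed box, 92 mm along its x, 140 mm along y, walls and floor 4 mm; on its floor rails 28 mm high make four 24 x 26 mm cells at y = -48, -16, 16, 48 mm, in which vials stand upright. Holds the green vials; both boxes look alike from outside
- lid_b_grip (a point): loose grey lift-off lid, at the start on box_b (both are alike and fit either box), 120 g: plate 94 x 142 x 5 mm, below it a stepped lip 6 mm deep (4 mm play each side in the box), on top a black bar handle 16 mm along x, 50 mm along y, 26 mm high. This point is the handle's centre, 13 mm above the plate, 24 mm above the lip's underside; closed, it is 18 mm above the box's top point, axes along the box's
- vial1_mid (a point): a clear sample vial with an orange screw lid, a plain cylinder 20 mm in diameter and 75 mm tall (the orange lid is its top 18 mm), 30 g; this point is its centre, half-way up; z runs up along it. It stands at the start in a cell of box_a with its top 9 mm below the rim. May be absent
- vial1: the same vial, origin at the centre of its underside. May be absent
- vial2_mid (a point): a clear sample vial with an orange screw lid, a plain cylinder 20 mm in diameter and 75 mm tall (the orange lid is its top 18 mm), 30 g; this point is its centre, half-way up; z runs up along it. It stands at the start in a cell of box_a with its top 9 mm below the rim. May be absent
- vial2: the same vial, origin at the centre of its underside. May be absent
- vial3_mid (a point): a clear sample vial with an orange screw lid, a plain cylinder 20 mm in diameter and 75 mm tall (the orange lid is its top 18 mm), 30 g; this point is its centre, half-way up; z runs up along it. It stands at the start in a cell of box_a with its top 9 mm below the rim. May be absent
- vial3: the same vial, origin at the centre of its underside. May be absent
- vial4_mid (a point): a clear sample vial with an orange screw lid, a plain cylinder 20 mm in diameter and 75 mm tall (the orange lid is its top 18 mm), 30 g; this point is its centre, half-way up; z runs up along it. It stands at the start in a cell of box_a with its top 9 mm below the rim. May be absent
- vial4: the same vial, origin at the centre of its underside. May be absent
- spare1_mid (a point): a clear sample vial with a green screw lid, a plain cylinder 20 mm in diameter and 75 mm tall (the green lid is its top 18 mm), 30 g; this point is its centre, half-way up; z runs up along it. It stands in a cell of box_b and stays there
- spare2_mid (a point): a clear sample vial with a green screw lid, a plain cylinder 20 mm in diameter and 75 mm tall (the green lid is its top 18 mm), 30 g; this point is its centre, half-way up; z runs up along it. It stands in a cell of box_b and stays there
- timer: a bystander: cream square lab timer, 62 x 62 x 20 mm; origin at the centre of its underside
- tape: a bystander: roll of tan tape lying flat, 104 mm across, 25 mm high; origin at the centre of its underside
- beaker_small: a bystander: small clear beaker, 46 mm across, 57 mm tall; origin at the centre of its underside
- petri: a bystander: closed petri dish, 58 mm across, 15 mm high; origin at the centre of its underside
Mind the look-alikes: they are no part of the job. What is shaped like the cap but pink is not meant.

How it is judged:
By the outcome, as a careful person would: the job done as asked, in the order asked, and still so for the second after the job is handed in, with the robot touching nothing.
Of vial1, vial2, vial3, vial4 only 2 to 4 are there at a start; the rules pass over those that are not, and their reading is None.
At some moment in a run one of lid_a, lid_b may be knocked a few centimetres aside while the robot is not near it.
It also fails if it takes over 210 s, if anything falls off the work surface, if the arm or the gripper's body presses on something with over 40 N, if the wrist force passes 120 N, or if a joint passes its speed limit or range.

## Working session

There is one attempt and no reset: what is moved stays moved. The work goes in short steps, Python scripts to look and compute and a tool call to move; the robot and the scene stay as the last step left them, time stands still between calls to the robot, and variables do not carry over. Pictures are saved under pics/ and viewed, and the job is handed in when it is done.

Besides the shell and the picture viewer there is one more tool, called after ">>>" by a JSON object that holds its "method" and its "body", one argument or row to a line. send_rows: Moves the arm, as the interface text tells. Its arguments: {"type":"object","properties":{"commands":{"type":"array","items":{"type":"number"}},"force":{"type":"number"}},"required":["commands"]}

```bash
ls; mkdir -p pics
python3 - <<'E'
from cell import env
import cv2
s=env.state();print(s);print(env.tip_extent)
for n in ["side","top","wrist"]:
    print(n,env.camera_params(n)); cv2.imwrite(f"pics/{n}0.png",env.read_camera(n))
E
```

```text
pics
{'time_s': 0.0, 'joint_positions': array([ 1.46459852e+00,  3.85571858e-01,  6.65695193e-03, -5.15437805e-04,
       -1.19400609e+00, -2.58605522e-01]), 'joint_velocities': array([-2.38553310e-04,  8.69034829e-05,  1.48576426e-03,  3.19770044e-04,
       -1.69511349e-03, -9.33052005e-04]), 'effort': array([ 1.63079236e-03, -3.90667176e+01,  1.87400079e+01,  4.21957567e+00,
        1.09988110e-02, -1.77653769e-04]), 'eef_pos': array([222.74740977, 583.35035081, 232.46008457]), 'ee_rot': array([-1.56861980e+00,  8.04058057e-05,  2.77659925e+00]), 'wrist_force': array([0.02835706, 0.87034045, 0.36336898]), 'moment': array([0.06747131, 0.00414146, 0.01893531]), 'finger_gap': 87.08530307118369}
11.0
side {'fx': 437.4147068345617, 'fy': 437.4147068345617, 'cx': 277.49117763955513, 'cy': 212.29901981958417, 'rvec': array([ 1.06609426, -2.49251465,  0.90593675]), 'tvec': array([ 360.4764828 ,  389.330327  , 1389.66978541])}
top {'fx': 506.37775405409053, 'fy': 506.37775405409053, 'cx': 282.559678504274, 'cy': 209.65464167306726, 'rvec': array([ 2.17425151, -2.14164855,  0.16051645]), 'tvec': array([ -55.35450002,  552.01538778, 1490.88658256])}
wrist {'fx': 309.5998392665755, 'fy': 309.5998392665755, 'cx': 278.1622337811419, 'cy': 207.2215686646706, 'rvec': array([-1.68471092,  2.44762555,  0.3286189 ]), 'tvec': array([625.48678186, -33.21183709, 388.98205203])}
```

View pics/top0.png

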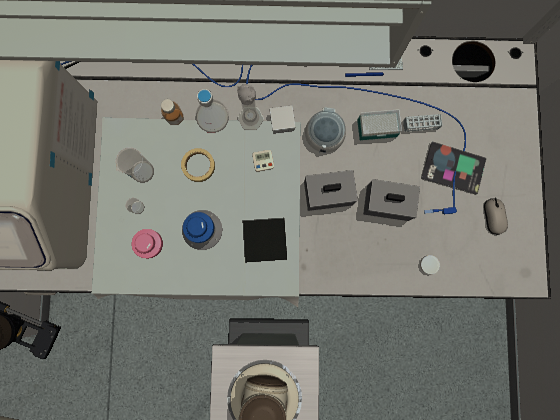

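View pics/side0.png

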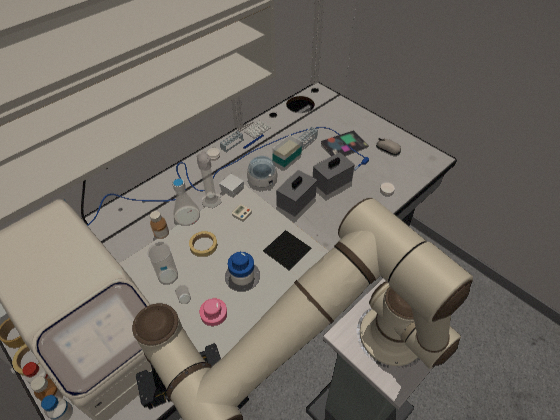

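View pics/wrist0.png

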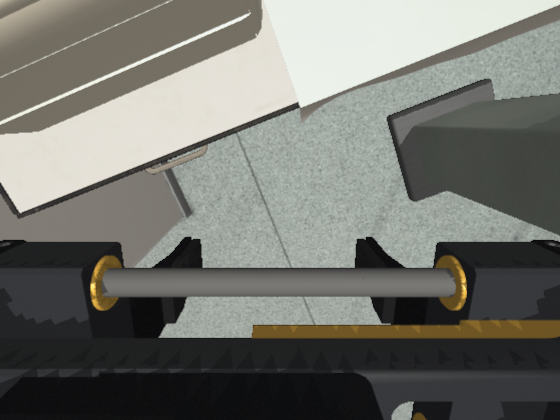

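The top view shows the blue cap on the jar at (198,229) and the pink look-alike cap at (147,243). The mat is at (265,240), and the grey lidded boxes are at (330,190) and (393,199). Other round things that could confuse are the blue bottle cap at (205,96) and the white disc at (430,265). The blue cap on the flanged jar matches the description, so I'll check it in a crop.

```bash
cat > h.py <<'E'
from cell import env
import cv2, numpy as np
def P(n):
    c=env.camera_params(n); K=np.array([[c['fx'],0,c['cx']],[0,c['fy'],c['cy']],[0,0,1.]])
    return K,cv2.Rodrigues(c['rvec'])[0],c['tvec'].reshape(3)
def back(n,uv,z,p=None):
    K,R,t=p or P(n); d=R.T@np.linalg.inv(K)@np.array([uv[0],uv[1],1.]); o=-R.T@t
    return o+d*(z-o[2])/d[2]
def proj(n,X,p=None):
    K,R,t=p or P(n); q=(R@np.atleast_2d(X).T).T+t; q=q@K.T; return q[:,:2]/q[:,2:]
def crop(n,img,x0,y0,w,h,s,name):
    cv2.imwrite(name,cv2.resize(img[y0:y0+h,x0:x0+w],None,fx=s,fy=s,interpolation=cv2.INTER_CUBIC))
E
python3 - <<'E'
from h import *
t=cv2.imread('pics/top0.png')
crop('top',t,120,190,180,90,4.4,'pics/c1.png')
crop('top',t,290,150,140,90,5.5,'pics/c2.png')
s=cv2.imread('pics/side0.png')
crop('s',s,150,150,220,160,3.6,'pics/c3.png')
for n,uv,z in [('cap',(198,226),115),('mat',(265,240),3),('h1',(332,187),119),('h2',(396,197),119),('pink',(147,241),50)]: print(n,back('top',uv,z))
for n in('top','side'):
  K,R,t=P(n);print(-R.T@t)
E
```

```text
cap [491.4957321  193.87446193 115.        ]
mat [462.89103265   4.97451566   3.        ]
h1 [ 609.82977656 -187.31954453  119.        ]
h2 [ 583.72455784 -371.65647678  119.        ]
pink [451.11621946 352.70956582  50.        ]
[ 347.30866217  -27.54184841 1552.14240675]
[-199.20489128  663.23631609 1316.48718602]
```

View pics/c1.png

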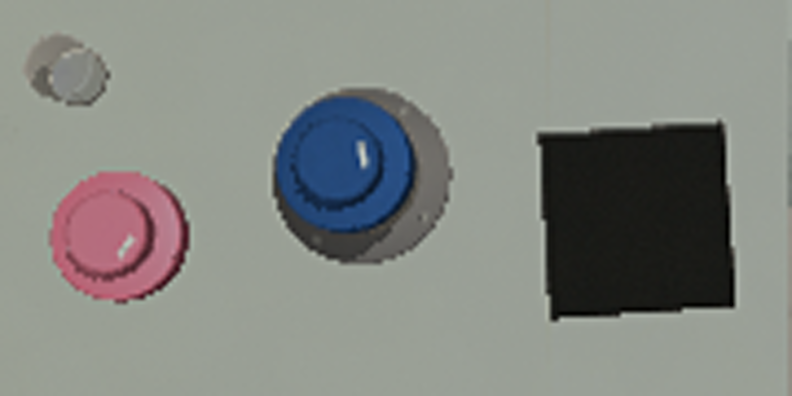

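View pics/c2.png

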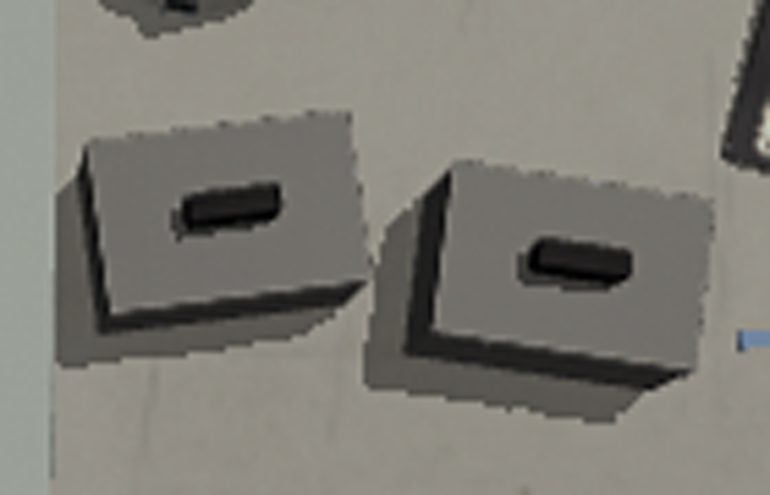

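View pics/c3.png

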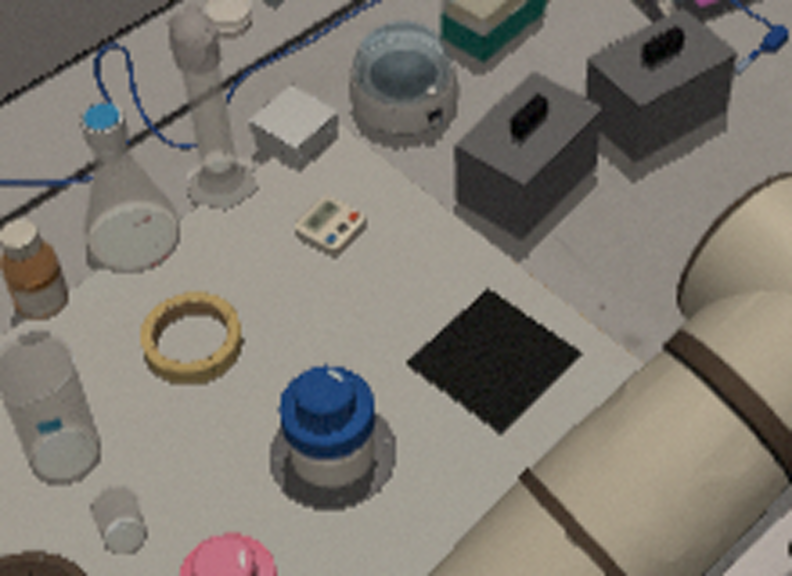

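```bash
cat > fit.py <<'E'
from h import *
from scipy.optimize import minimize
def un(pts,s,ox,oy): return [((u+.5)/s-.5+ox,(v+.5)/s-.5+oy) for u,v in pts]
p=P('top')
def rect(pts,z,name,sx,sy):
    W=np.array([back('top',q,z,p)[:2] for q in pts]); c=W.mean(0)
    e=np.linalg.norm(np.roll(W,-1,0)-W,axis=1)
    d=W[1]-W[0]+W[2]-W[3]  # long edge / y dir
    print(name,'c',c.round(1),'edges',e.round(1),'long-edge dir yaw (deg) of y-axis',np.degrees(np.arctan2(d[1],d[0])).round(2), 'from other', np.degrees(np.arctan2(*( (W[3]-W[0]+W[2]-W[1])[::-1]))).round(2))
if __name__=='__main__':
    rect(un([(538,133),(722,122),(735,306),(552,320)],4.4,120,190),3,'mat',0,0)
    rect(un([(88,142),(350,112),(367,283),(110,315)],5.5,290,150),93,'L',0,0)
    rect(un([(452,162),(714,197),(694,370),(433,332)],5.5,290,150),93,'R',0,0)
    # handle tops
    for n,q,z in [('hL',(231,204),119),('hR',(580,256),119)]:
        print(n,back('top',un([q],5.5,290,150)[0],z,p))
    t=cv2.imread('pics/top0.png'); s=cv2.imread('pics/side0.png')
    def fit(imgs,x0):
        masks={}
        for n,im,box in imgs:
            hsv=cv2.cvtColor(im,cv2.COLOR_BGR2HSV); m=cv2.inRange(hsv,(105,120,40),(125,255,255)); mm=np.zeros_like(m);x,y,w,h=box;mm[y:y+h,x:x+w]=m[y:y+h,x:x+w]
            mm=cv2.morphologyEx(mm,cv2.MORPH_CLOSE,np.ones((5,5)));masks[n]=(mm>0)
            print(n,mm.astype(bool).sum())
        a=np.linspace(0,2*np.pi,60)
        def cost(x,ns):
            c=0
            for n in ns:
                pp=P(n);S=8
                img=np.zeros((420,560),np.uint8)
                acc=img.copy()
                for zs,r in [((60,84),44.5),((89,115),27.5)]:
                    X=np.array([[x[0]+r*np.cos(k),x[1]+r*np.sin(k),z] for z in zs for k in a])
                    u=cv2.convexHull(proj(n,X,pp).astype(np.float32))
                    cv2.fillPoly(acc,[np.round(u*16).astype(np.int32)],1,shift=4)
                c+=(acc.astype(bool)^masks[n]).sum()
            return c
        for ns in (['top'],['side'],['top','side']):
            r=min((minimize(cost,np.array(x0)+d,args=(ns,),method='Nelder-Mead',options=dict(initial_simplex=np.array(x0)+d+np.array([[0,0],[5,0],[0,5.]]))) for d in ([0,0],[3,3],[-3,2])),key=lambda r:r.fun)
            print(ns,r.x,r.fun)
    fit([('top',t,(170,200,60,60)),('side',s,(215,240,60,60))],[491,194])
E
python3 fit.py
```

```text
mat c [464.2   7. ] edges [128.9 128.6 126.9 130.5] long-edge dir yaw (deg) of y-axis -85.23 from other -174.76
L c [ 610.8 -187.9] edges [141.5  92.9 137.9  93.9] long-edge dir yaw (deg) of y-axis -82.15 from other -173.54
R c [ 585.7 -371.5] edges [141.2  94.2 139.6  92.5] long-edge dir yaw (deg) of y-axis -97.11 from other 172.71
hL [ 610.73987608 -186.1394945   119.        ]
hR [ 586.19538393 -368.94218405  119.        ]
top 751
side 532
['top'] [492.21722412 199.73336792] 53.0
['side'] [498.51416016 198.02050781] 69.0
['top', 'side'] [492.13165736 199.62995672] 135.0
```

>>> {"method": "send_rows", "body": {
  "commands": [0,-0.055,0.005,0,0,0,1,0,-0.055,0,0,0,0,1,0.02,-0.055,0,0,0,0,1,0.05,-0.05,0,0,0,-0.18,1,0.055,-0.05,0,0,0,-0.18,1,0.055,-0.05,0,0,0,-0.18,1,0.055,-0.05,0,0,0,-0.18,1,0.02,-0.02,0,0,0,-0.18,1]
}}

```text
time_s: 1.15
eef_pos: [447.3, 226.3, 238.2]
ee_rot: [-1.57, 0.0, 1.868]
wrist_force: [0.1, -0.4, 0.2]
finger_gap: 87.0
```

>>> {"method": "send_rows", "body": {
  "commands": [0,0,0,0,0,-0.18,1,0,0,0,0,0,-0.18,1,0,0,0,0,0,-0.18,1,0,0,0,0,0,-0.18,1,0,0,0,0,0,0,1]
}}

```text
time_s: 1.78
eef_pos: [445.7, 228.4, 238.3]
ee_rot: [-1.57, 0.0, 1.159]
wrist_force: [-0.2, 0.5, -0.0]
finger_gap: 87.2
```

Run:
```python
from h import *
s=env.state();print({k:s[k] for k in('time_s','joint_positions','eef_pos','ee_rot','wrist_force')})
K,R,t=P('wrist');print('cam',-R.T@t,'fwd',R[2]);np.savez('pics/w1.npz',K=K,R=R,t=t)
cv2.imwrite('pics/w1.png',env.read_camera('wrist'))
```

```text
{'time_s': 1.775, 'joint_positions': array([ 7.98206342e-01,  1.69125389e-01, -2.81300868e-01, -1.67923236e-04,
       -1.12084342e+00, -1.21014479e+00]), 'eef_pos': array([445.71269606, 228.40065748, 238.32374651]), 'ee_rot': array([-1.57048784e+00,  3.89554747e-04,  1.15878487e+00]), 'wrist_force': array([-0.23207075,  0.4841335 , -0.03295721])}
cam [415.8563173 163.5976186 389.1470217] fwd [ 0.10641034  0.24327004 -0.964104  ]
```

View pics/w1.png

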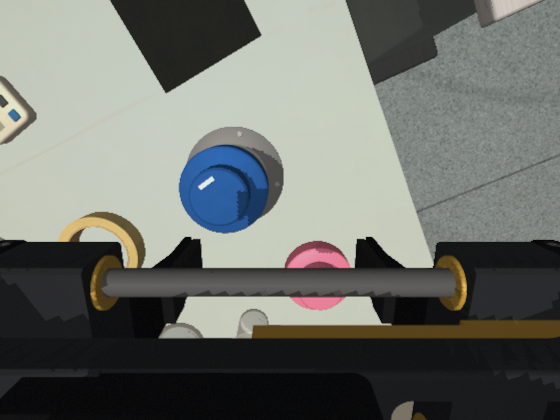

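The wrist view shows the blue cap on the flanged jar at (223,188) with its bar at (206,183), and the pink cap at (318,275). I'll refine the position.

```bash
cat > capfit.py <<'E'
from h import *
from scipy.optimize import minimize
def capfit(im,p,x0,zs=((60,84),(89,115)),roi=None):
    hsv=cv2.cvtColor(im,cv2.COLOR_BGR2HSV); m=cv2.inRange(hsv,(100,100,30),(128,255,255))
    u0=proj('',[[x0[0],x0[1],90]],p)[0]
    yy,xx=np.mgrid[:420,:560]; m[(np.hypot(xx-u0[0],yy-u0[1])>75)]=0
    m=cv2.morphologyEx(m,cv2.MORPH_CLOSE,np.ones((9,9)))>0
    a=np.linspace(0,2*np.pi,60)
    def cost(x):
        acc=np.zeros((420,560),np.uint8)
        for z2,r in zip(zs,(44.5,27.5)):
            X=np.array([[x[0]+r*np.cos(k),x[1]+r*np.sin(k),z] for z in z2 for k in a])
            cv2.fillPoly(acc,[np.round(cv2.convexHull(proj('',X,p).astype(np.float32))*16).astype(np.int32)],1,shift=4)
        return (acc.astype(bool)^m).sum()
    best=None
    for d in ([0,0],[3,3],[-3,2],[0,-5]):
        b=np.array(x0,float)+d
        r=minimize(cost,b,method='Nelder-Mead',options=dict(initial_simplex=b+np.array([[0,0],[5,0],[0,5.]])))
        if best is None or r.fun<best.fun:best=r
    return best.x,best.fun,m.sum()
E
python3 - <<'E'
from capfit import *
d=np.load('pics/w1.npz');p=(d['K'],d['R'],d['t'])
print(capfit(cv2.imread('pics/w1.png'),p,[493,197]))
# bar direction: 
for uv in [(199,187),(213,179)]: print(back('',uv,116,p))
E
```

```text
(array([493.40173221, 202.50398397]), np.float64(133.0), np.int64(6156))
[503.6606652  186.74460426 116.        ]
[488.84151731 185.27999264 116.        ]
```

>>> {"method": "send_rows", "body": {
  "commands": [0.016,-0.009,0,0,0,-0.18,1,0.016,-0.009,0,0,0,-0.18,1,0.0156,-0.009,0,0,0,-0.18,1,0,0,0,0,0,-0.18,1,0,0,0,0,0,-0.18,1,0,0,0,0,0,-0.18,1,0,0,0,0,0,-0.18,1,0,0,0,0,0,-0.18,1]
}}

```text
time_s: 2.82
eef_pos: [493.4, 201.5, 238.4]
ee_rot: [-1.571, 0.0, -0.286]
wrist_force: [0.1, 0.9, -0.3]
finger_gap: 87.0
```

>>> {"method": "send_rows", "body": {
  "commands": [0,0,0,0,0,-0.18,1,0,0,0,0,0,-0.18,1,0,0,0,0,0,0,1,0,0,0,0,0,0,1]
}}

```text
time_s: 3.32
eef_pos: [493.4, 201.5, 238.5]
ee_rot: [-1.571, 0.0, -0.64]
wrist_force: [-0.5, -0.2, 0.3]
finger_gap: 86.7
```

```bash
cat > look.py <<'E'
from h import *
import sys
def look(n,name):
    p=P(n); im=env.read_camera(n); cv2.imwrite(f'pics/{name}.png',im); np.savez(f'pics/{name}.npz',K=p[0],R=p[1],t=p[2]); return im,p
def load(name):
    d=np.load(f'pics/{name}.npz'); return cv2.imread(f'pics/{name}.png'),(d['K'],d['R'],d['t'])
def st():
    s=env.state();print('t',s['time_s'],'j',s['joint_positions'].round(3),'p',s['eef_pos'].round(2),'r',s['ee_rot'].round(4),'F',s['wrist_force'].round(2),'M',s['moment'].round(2),'gap',round(s['finger_gap'],2));return s
E
python3 - <<'E'
from look import *;from capfit import *
st();im,p=look('wrist','w2');print(capfit(im,p,[493,201]))
E
```

```text
t 3.325 j [ 0.692  0.225 -0.209 -0.    -1.137 -2.903] p [493.44 201.54 238.5 ] r [-1.5709e+00  1.0000e-04 -6.3950e-01] F [-0.49 -0.24  0.28] M [ 0.   -0.09  0.03] gap 86.71
(array([493.16732574, 202.09937847]), np.float64(134.0), np.int64(5982))
```

View pics/w2.png

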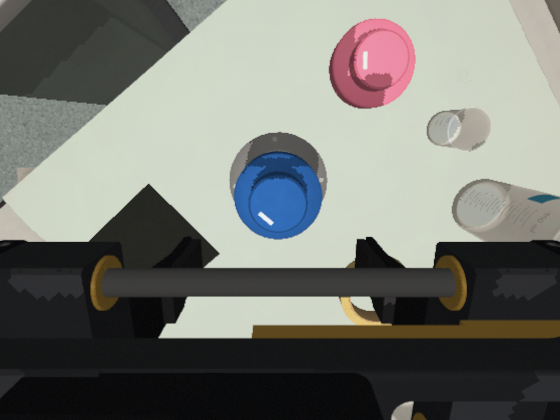

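>>> {"method": "send_rows", "body": {
  "commands": [0,0.0006,-0.04,0,0,0,1,0,0,-0.04,0,0,0,1,0,0,-0.03,0,0,0,1,0,0,-0.018,0,0,0,1,0,0,-0.006,0,0,0,1,0,0,-0.001,0,0,0,1,0,0,0,0,0,0,1]
}}

```text
time_s: 4.25
eef_pos: [494.0, 202.5, 104.4]
ee_rot: [-1.569, -0.001, -0.643]
wrist_force: [-0.4, -0.3, 1.2]
finger_gap: 87.2
```

>>> {"method": "send_rows", "body": {
  "commands": [0,0,0,0,0,0,0.5,0,0,0,0,0,0,0.3,0,0,0,0,0,0,0.3,0,0,0,0,0,0,0.3,0,0,0,0,0,0,0.3,0,0,0,0,0,0,0.3],
  "force": 30
}}

```text
time_s: 5.0
eef_pos: [493.4, 202.1, 103.6]
ee_rot: [-1.571, -0.0, -0.643]
wrist_force: [-1.1, -0.2, 2.0]
finger_gap: 54.4
```

>>> {"method": "send_rows", "body": {
  "commands": [0,0,0.0002,0,0,0.18,0.3,0,0,0.0002,0,0,0.18,0.3,0,0,0.0002,0,0,0.18,0.3,0,0,0.0002,0,0,0.18,0.3]
}}

```text
time_s: 5.5
eef_pos: [492.9, 201.7, 103.9]
ee_rot: [-1.572, 0.001, 0.082]
wrist_force: [0.2, -0.0, -1.0]
finger_gap: 54.4
```

```bash
python3 -c "
from look import *
st();look('wrist','w3')"
```

```text
t 5.5 j [ 0.693  0.365 -0.39  -0.    -0.818 -2.181] p [492.93 201.72 103.85] r [-1.5715e+00  1.5000e-03  8.2400e-02] F [ 0.21 -0.02 -0.96] M [-0.08 -0.08  0.04] gap 54.41
```

View pics/w3.png

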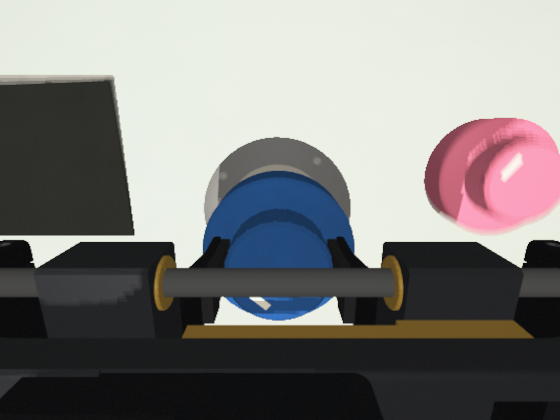

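The cap turns with the jaws: its white bar is at (260,302), in the same place relative to the jaws as before. I'll keep turning.

>>> {"method": "send_rows", "body": {
  "commands": [0,0,0.0002,0,0,0.18,0.3,0,0,0.0002,0,0,0.18,0.3,0,0,0.0002,0,0,0.18,0.3,0,0,0.0002,0,0,0.18,0.3,0,0,0.0002,0,0,0.18,0.3,0,0,0.0002,0,0,0.18,0.3,0,0,0.0002,0,0,0.18,0.3,0,0,0.0002,0,0,0.18,0.3]
}}

```text
time_s: 6.55
eef_pos: [492.7, 200.8, 105.5]
ee_rot: [-1.569, 0.003, 1.52]
wrist_force: [-0.8, -4.0, -0.4]
finger_gap: 54.4
```

>>> {"method": "send_rows", "body": {
  "commands": [0,0,0.0002,0,0,0.18,0.3,0,0,0.0002,0,0,0.18,0.3,0,0,0.0002,0,0,0.18,0.3,0,0,0.0002,0,0,0.18,0.3,0,0,0.0002,0,0,0.18,0.3,0,0,0.0002,0,0,0.18,0.3,0,0,0.0002,0,0,0.18,0.3,0,0,0.0002,0,0,0.18,0.3]
}}

```text
time_s: 7.55
eef_pos: [493.3, 201.2, 107.3]
ee_rot: [-1.569, -0.001, 2.96]
wrist_force: [2.5, -2.8, -0.6]
finger_gap: 54.5
```

>>> {"method": "send_rows", "body": {
  "commands": [0,0,0.0002,0,0,0.18,0.3,0,0,0.0002,0,0,0.18,0.3,0,0,0.0002,0,0,0.18,0.3,0,0,0.0002,0,0,0.18,0.3,0,0,0.0002,0,0,0.18,0.3,0,0,0.0002,0,0,0.18,0.3,0,0,0.0002,0,0,0.18,0.3,0,0,0.0002,0,0,0.18,0.3]
}}

```text
time_s: 8.55
eef_pos: [493.4, 202.1, 108.9]
ee_rot: [-1.571, -0.0, -1.883]
wrist_force: [-0.3, 0.8, -0.9]
finger_gap: 54.5
```

>>> {"method": "send_rows", "body": {
  "commands": [0,0,0.0002,0,0,0.18,0.3,0,0,0.0002,0,0,0.18,0.3,0,0,0.0002,0,0,0.18,0.3,0,0,0,0,0,0,0.3]
}}

```text
time_s: 9.05
eef_pos: [493.4, 202.1, 109.6]
ee_rot: [-1.571, 0.0, -1.35]
wrist_force: [-0.6, 0.0, -0.6]
finger_gap: 54.2
```

>>> {"method": "send_rows", "body": {
  "commands": [0,0,0,0,0,0,1,0,0,0,0,0,0,1,0,0,0,0,0,-0.1,1,0,0,0,0,0,-0.18,1,0,0,0,0,0,-0.18,1,0,0,0,0,0,-0.18,1,0,0,0,0,0,-0.18,1,0,0,0,0,0,-0.18,1]
}}

```text
time_s: 10.05
eef_pos: [493.6, 202.2, 109.9]
ee_rot: [-1.571, 0.0, -2.354]
wrist_force: [0.4, 0.1, 0.3]
finger_gap: 86.8
```

>>> {"method": "send_rows", "body": {
  "commands": [0,0,0,0,0,-0.18,1,0,0,0,0,0,-0.18,1,0,0,0,0,0,-0.18,1,0,0,0,0,0,-0.18,1,0,0,0,0,0,-0.18,1,0,0,0,0,0,-0.18,1,0,0,0,0,0,-0.18,1,0,0,0,0,0,-0.18,1]
}}

```text
time_s: 11.05
eef_pos: [493.6, 202.2, 109.9]
ee_rot: [-1.571, 0.0, 2.489]
wrist_force: [0.6, -1.0, -0.4]
finger_gap: 86.9
```

>>> {"method": "send_rows", "body": {
  "commands": [0,0,0,0,0,-0.18,1,0,0,0,0,0,-0.18,1,0,0,0,0,0,-0.18,1,0,0,0,0,0,-0.18,1,0,0,0,0,0,-0.18,1,0,0,0,0,0,-0.18,1,0,0,0,0,0,-0.18,1,0,0,0,0,0,-0.18,1]
}}

```text
time_s: 12.05
eef_pos: [493.6, 202.2, 109.9]
ee_rot: [-1.571, -0.0, 1.049]
wrist_force: [-0.8, -0.1, 0.5]
finger_gap: 86.9
```

>>> {"method": "send_rows", "body": {
  "commands": [0,0,0,0,0,-0.18,1,0,0,0,0,0,-0.18,1,0,0,0,0,0,-0.18,1,0,0,0,0,0,-0.18,1,0,0,0,0,0,-0.18,1,0,0,0,0,0,-0.18,1,0,0,0,0,0,-0.18,1,0,0,0,0,0,-0.18,1]
}}

```text
time_s: 13.05
eef_pos: [493.6, 202.2, 109.9]
ee_rot: [-1.571, -0.0, -0.391]
wrist_force: [0.0, 0.5, 0.5]
finger_gap: 86.7
```

```bash
python3 -c "
from look import *
st();look('wrist','w4')"
```

```text
t 13.05 j [ 0.693  0.357 -0.383  0.    -0.83  -2.655] p [493.57 202.21 109.88] r [-1.5705e+00 -2.0000e-04 -3.9060e-01] F [0.03 0.5  0.47] M [ 0.07 -0.12 -0.01] gap 86.73
```

View pics/w4.png

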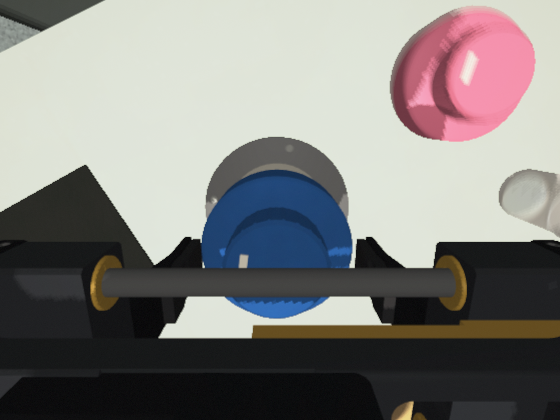

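The cap is centred at (277,245) between the open jaws, so I'll take the second stroke.

>>> {"method": "send_rows", "body": {
  "commands": [0,0,0,0,0,0,0.3,0,0,0,0,0,0,0.3,0,0,0,0,0,0,0.3,0,0,0,0,0,0,0.3,0,0,0,0,0,0,0.3,0,0,0.0002,0,0,0.18,0.3,0,0,0.0002,0,0,0.18,0.3,0,0,0.0002,0,0,0.18,0.3]
}}

```text
time_s: 14.1
eef_pos: [493.4, 201.9, 110.4]
ee_rot: [-1.571, 0.0, 0.163]
wrist_force: [0.9, -1.5, 0.7]
finger_gap: 54.3
```

>>> {"method": "send_rows", "body": {
  "commands": [0,0,0.0002,0,0,0.18,0.3,0,0,0.0002,0,0,0.18,0.3,0,0,0.0002,0,0,0.18,0.3,0,0,0.0002,0,0,0.18,0.3,0,0,0.0002,0,0,0.18,0.3,0,0,0.0002,0,0,0.18,0.3,0,0,0.0002,0,0,0.18,0.3,0,0,0.0002,0,0,0.18,0.3]
}}

```text
time_s: 15.1
eef_pos: [493.2, 201.5, 112.0]
ee_rot: [-1.57, 0.001, 1.603]
wrist_force: [-0.0, -1.7, 0.5]
finger_gap: 54.1
```

>>> {"method": "send_rows", "body": {
  "commands": [0,0,0.0002,0,0,0.18,0.3,0,0,0.0002,0,0,0.18,0.3,0,0,0.0002,0,0,0.18,0.3,0,0,0.0002,0,0,0.18,0.3,0,0,0.0002,0,0,0.18,0.3,0,0,0.0002,0,0,0.18,0.3,0,0,0.0002,0,0,0.18,0.3,0,0,0.0002,0,0,0.18,0.3]
}}

```text
time_s: 16.1
eef_pos: [493.4, 201.6, 113.6]
ee_rot: [-1.57, -0.0, 3.043]
wrist_force: [0.3, -1.5, -0.1]
finger_gap: 54.6
```

>>> {"method": "send_rows", "body": {
  "commands": [0,0,0.0002,0,0,0.18,0.3,0,0,0.0002,0,0,0.18,0.3,0,0,0.0002,0,0,0.18,0.3,0,0,0.0002,0,0,0.18,0.3,0,0,0.0002,0,0,0.18,0.3,0,0,0.0002,0,0,0.18,0.3,0,0,0.0002,0,0,0.18,0.3,0,0,0.0002,0,0,0.18,0.3]
}}

```text
time_s: 17.1
eef_pos: [493.6, 202.1, 115.2]
ee_rot: [-1.571, 0.0, -1.8]
wrist_force: [-0.0, -0.0, -0.3]
finger_gap: 54.1
```

>>> {"method": "send_rows", "body": {
  "commands": [0,0,0.0002,0,0,0.18,0.3,0,0,0.0002,0,0,0.18,0.3,0,0,0.0002,0,0,0.18,0.3,0,0,0,0,0,0,0.3]
}}

```text
time_s: 17.6
eef_pos: [493.6, 202.3, 115.8]
ee_rot: [-1.57, 0.0, -1.268]
wrist_force: [-0.3, -0.5, -0.2]
finger_gap: 54.3
```

```bash
python3 -c "
from look import *
st()"
```

```text
t 17.6 j [ 0.693  0.349 -0.377 -0.    -0.844  2.751] p [493.61 202.28 115.83] r [-1.5703e+00  2.0000e-04 -1.2684e+00] F [-0.32 -0.51 -0.19] M [-0.03 -0.14 -0.03] gap 54.29
```

>>> {"method": "send_rows", "body": {
  "commands": [0,0,0,0,0,0,1,0,0,0,0,0,0,1,0,0,0,0,0,-0.1,1,0,0,0,0,0,-0.18,1,0,0,0,0,0,-0.18,1,0,0,0,0,0,-0.18,1,0,0,0,0,0,-0.18,1,0,0,0,0,0,-0.18,1]
}}

```text
time_s: 18.6
eef_pos: [493.4, 202.1, 115.7]
ee_rot: [-1.571, -0.0, -2.273]
wrist_force: [1.1, 0.4, 0.2]
finger_gap: 86.9
```

>>> {"method": "send_rows", "body": {
  "commands": [0,0,0,0,0,-0.18,1,0,0,0,0,0,-0.18,1,0,0,0,0,0,-0.18,1,0,0,0,0,0,-0.18,1,0,0,0,0,0,-0.18,1,0,0,0,0,0,-0.18,1,0,0,0,0,0,-0.18,1,0,0,0,0,0,-0.18,1]
}}

```text
time_s: 19.6
eef_pos: [493.4, 202.1, 115.7]
ee_rot: [-1.571, -0.0, 2.57]
wrist_force: [0.5, 0.3, -0.1]
finger_gap: 87.2
```

>>> {"method": "send_rows", "body": {
  "commands": [0,0,0,0,0,-0.18,1,0,0,0,0,0,0,0.3,0,0,0,0,0,0,0.3,0,0,0,0,0,0,0.3,0,0,0,0,0,0,0.3,0,0,0,0,0,0,0.3,0,0,0.0002,0,0,0.18,0.3,0,0,0.0002,0,0,0.18,0.3]
}}

```text
time_s: 20.6
eef_pos: [493.4, 202.1, 116.2]
ee_rot: [-1.571, -0.0, 2.763]
wrist_force: [-0.7, -0.5, 0.2]
finger_gap: 54.4
```

>>> {"method": "send_rows", "body": {
  "commands": [0,0,0.0002,0,0,0.18,0.3,0,0,0.0002,0,0,0.18,0.3,0,0,0.0002,0,0,0.18,0.3,0,0,0.0002,0,0,0.18,0.3,0,0,0.0002,0,0,0.18,0.3,0,0,0.0002,0,0,0.18,0.3,0,0,0.0002,0,0,0.18,0.3,0,0,0.0002,0,0,0.18,0.3]
}}

```text
time_s: 21.6
eef_pos: [493.3, 201.7, 117.8]
ee_rot: [-1.571, -0.001, -2.08]
wrist_force: [0.1, -0.9, 1.0]
finger_gap: 54.6
```

>>> {"method": "send_rows", "body": {
  "commands": [0,0,0.0002,0,0,0.18,0.3,0,0,0.0002,0,0,0.18,0.3,0,0,0.0002,0,0,0.18,0.3,0,0,0,0,0,0,0.3]
}}

```text
time_s: 22.1
eef_pos: [493.4, 201.8, 118.3]
ee_rot: [-1.571, -0.001, -1.548]
wrist_force: [-0.1, -1.3, -0.3]
finger_gap: 54.4
```

```bash
python3 -c "
from look import *
st()"
```

```text
t 22.1 j [ 0.693  0.346 -0.374  0.    -0.851  2.471] p [493.38 201.76 118.34] r [-1.5712e+00 -7.0000e-04 -1.5482e+00] F [-0.09 -1.33 -0.29] M [-0.58 -0.2   0.04] gap 54.38
```

>>> {"method": "send_rows", "body": {
  "commands": [0,0,0.001,0,0,0.05,0.3,0,0,0.001,0,0,0.05,0.3,0,0,0.002,0,0,0,0.3,0,0,0,0,0,0,0.3]
}}

```text
time_s: 22.6
eef_pos: [493.4, 202.0, 122.4]
ee_rot: [-1.571, -0.0, -1.448]
wrist_force: [0.2, -1.1, 0.0]
finger_gap: 54.2
```

```bash
python3 -c "
from look import *
st()"
```

```text
t 22.6 j [ 0.693  0.341 -0.369  0.    -0.861  2.571] p [493.38 201.99 122.35] r [-1.5711e+00 -2.0000e-04 -1.4484e+00] F [ 0.23 -1.1   0.  ] M [-0.46 -0.23 -0.03] gap 54.25
```

>>> {"method": "send_rows", "body": {
  "commands": [0,0,0.02,0,0,0,0.3,0,0,0.04,0,0,0,0.3,-0.005,-0.03,0,0,0,0,0.3,-0.007,-0.045,0,0,0,-0.1,0.3,-0.007,-0.045,0,0,0,-0.1,0.3,-0.007,-0.045,0,0,0,-0.1,0.3,-0.0034,-0.03,0,0,0,0,0.3,0,0,0,0,0,0,0.3]
}}

```text
time_s: 23.6
eef_pos: [463.6, 5.9, 182.4]
ee_rot: [-1.571, 0.001, -1.751]
wrist_force: [-0.0, -0.2, -0.3]
finger_gap: 54.4
```

```bash
python3 -c "
from look import *
st();look('wrist','w5');look('top','t5')"
```

```text
t 23.6 j [ 3.640e-01  1.580e-01 -4.490e-01 -1.000e-03 -9.640e-01  2.598e+00] p [463.6    5.9  182.44] r [-1.5708e+00  5.0000e-04 -1.7506e+00] F [-0.   -0.22 -0.28] M [-0.06 -0.2   0.04] gap 54.37
```

View pics/w5.png

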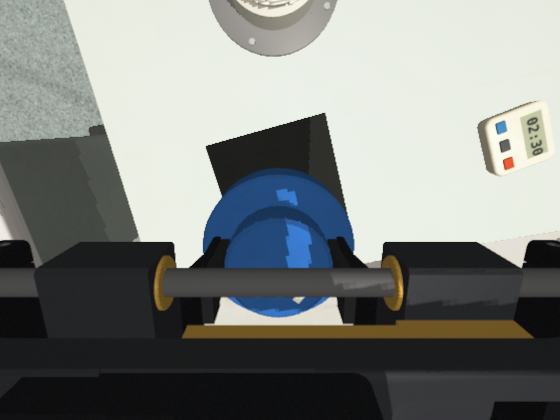

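View pics/t5.png

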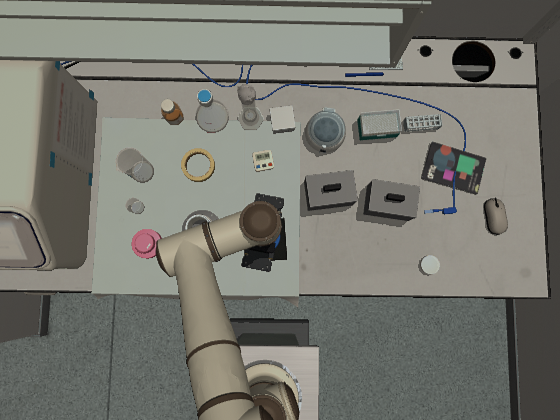

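The cap is held at (277,245) in the wrist view, the jar mouth is open at (275,5), and the mat corners are at (207,147) and (324,114).

```bash
python3 -c "
from look import *
im,p=load('w5')
A=back('',(207,147),3,p)[:2];B=back('',(324.5,114),3,p)[:2];print(A,B,np.linalg.norm(B-A))
d=(B-A)/np.linalg.norm(B-A);n=np.array([-d[1],d[0]])
m=(A+B)/2;print(m+65*n,m-65*n)"
```

```text
[397.8859841   67.56817427] [523.92053001  78.38302739] 126.49769883363278
[455.34611681 137.73761278] [466.4603973    8.21358888]
```

>>> {"method": "send_rows", "body": {
  "commands": [0,0,-0.04,0,0,0,0.3,0,0,-0.04,0,0,0,0.3,0,0,-0.03,0,0,0,0.3,0,0,-0.016,0,0,0,0.3,0,0,-0.006,0,0,0,0.3,0,0,0,0,0,0,0.3]
}}

```text
time_s: 24.45
eef_pos: [464.5, 7.8, 50.4]
ee_rot: [-1.571, -0.0, -1.745]
wrist_force: [0.0, 0.3, -0.9]
finger_gap: 54.4
```

Centred over the mat. I'll lower the cap the rest of the way until it touches.

>>> {"method": "send_rows", "body": {
  "commands": [0,0,-0.001,0,0,0,0.3,0,0,-0.001,0,0,0,0.3,0,0,-0.001,0,0,0,0.3,0,0,0,0,0,0,0.3]
}}

```text
time_s: 24.95
eef_pos: [464.1, 7.1, 47.5]
ee_rot: [-1.571, 0.0, -1.747]
wrist_force: [0.1, -0.5, -0.5]
finger_gap: 54.3
```

>>> {"method": "send_rows", "body": {
  "commands": [0,0,-0.001,0,0,0,0.3,0,0,-0.0005,0,0,0,0.3,0,0,0,0,0,0,0.3]
}}

```text
time_s: 25.32
eef_pos: [464.2, 7.1, 47.3]
ee_rot: [-1.57, -0.0, -1.746]
wrist_force: [-4.4, 0.0, 12.6]
finger_gap: 54.5
```

>>> {"method": "send_rows", "body": {
  "commands": [0,0,0.0015,0,0,0,0.5,0,0,0,0,0,0,1,0,0,0,0,0,0,1,0,0,0.03,0,0,0,1,0,0,0.05,0,0,-0.17,1,0,0,0.06,0,0,-0.17,1,0.02,-0.03,0.06,0,0,-0.17,1,0.03,-0.03,0,0,0,-0.17,1]
}}

```text
time_s: 26.32
eef_pos: [514.7, -49.8, 246.6]
ee_rot: [-1.564, 0.01, -2.43]
wrist_force: [0.3, 1.0, -0.8]
finger_gap: 86.9
```

>>> {"method": "send_rows", "body": {
  "commands": [0.03,-0.03,0,0,0,-0.18,1,0.03,-0.03,0,0,0,-0.18,1,0.03,-0.03,0,0,0,-0.18,1,0.007,-0.045,0,0,0,-0.18,1,0,0,0,0,0,-0.18,1,0,0,0,0,0,-0.18,1,0,0,0,0,0,-0.18,1,0,0,0,0,0,-0.18,1]
}}

```text
time_s: 27.32
eef_pos: [608.8, -184.7, 240.2]
ee_rot: [-1.57, -0.001, 2.411]
wrist_force: [0.4, -0.7, 0.4]
finger_gap: 87.0
```

>>> {"method": "send_rows", "body": {
  "commands": [0,0,0,0,0,-0.18,1,0,0,0,0,0,-0.18,1,0,0,0,0,0,-0.18,1,0,0,0,0,0,-0.18,1,0,0,0,0,0,0,1]
}}

```text
time_s: 27.95
eef_pos: [608.8, -184.6, 240.4]
ee_rot: [-1.57, -0.0, 1.699]
wrist_force: [-0.9, -0.6, 0.9]
finger_gap: 87.0
```

```bash
python3 -c "
from look import *
st();look('wrist','w6');look('side','s6');im,p=look('top','t6');st()"
```

```text
t 27.95 j [-0.041  0.4    0.049 -0.    -1.221  0.169] p [ 608.81 -184.65  240.35] r [-1.5699e+00 -3.0000e-04  1.6988e+00] F [-0.91 -0.55  0.94] M [ 0.09 -0.05 -0.02] gap 86.95
t 28.1 j [-0.041  0.4    0.049 -0.    -1.221  0.169] p [ 608.9  -184.62  240.65] r [-1.5704e+00 -1.0000e-04  1.6990e+00] F [ 0.19  0.67 -1.36] M [ 0.09 -0.08  0.02] gap 86.85
```

View pics/w6.png

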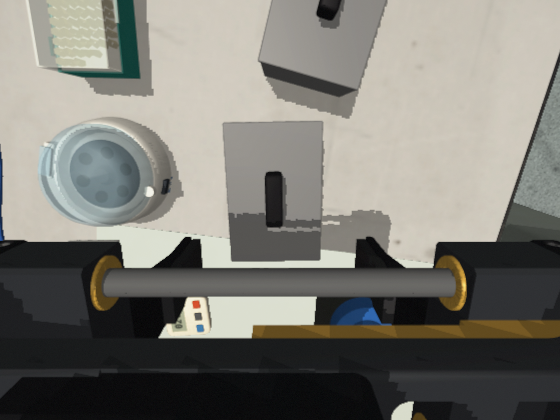

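View pics/t6.png

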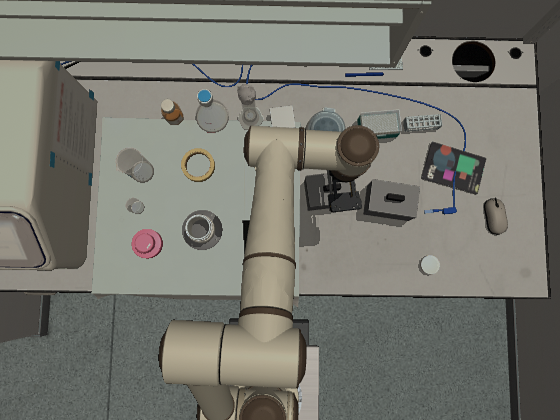

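View pics/s6.png

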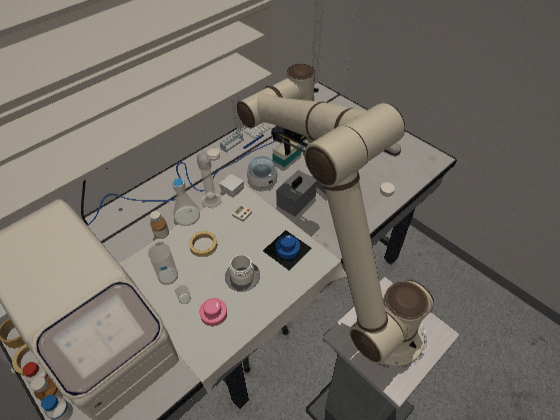

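The cap lies upright on the mat at (288,247) in the side view and the jar is open. In the wrist view the near lid's plate corners are about (224,123), (322,122), (321,260) and (232,261), with the handle at (274,198).

```bash
python3 -c "
from look import *
im,p=load('w6')
q=[(223.5,122.5),(322.5,121.5),(321,260.5),(231.5,261)]
W=np.array([back('',u,93,p)[:2] for u in q]);print(W.round(1),W.mean(0),np.linalg.norm(np.roll(W,-1,0)-W,axis=1))
d=W[3]-W[0]+W[2]-W[1];print(np.degrees(np.arctan2(d[1],d[0])))
crop('',im,200,100,150,170,3.5,'pics/c6.png')
# predicted handle
c=np.array([610.8,-187.5]);a=np.radians(7.1);ex=np.array([np.cos(a),np.sin(a)]);ey=np.array([-ex[1],ex[0]])
for s,t in[(8,25),(8,-25),(-8,-25),(-8,25)]:
  print(proj('',[[*(c+s*ex+t*ey),119]],p).round(1))
"
```

```text
[[ 667.5 -247.9]
 [ 576.5 -260.5]
 [ 554.8 -121.7]
 [ 647.8 -109.1]] [ 611.65042458 -184.79752723] [ 91.92312659 140.5330878   93.88228393 140.17040168]
98.47307320024552
[[267.  225.6]]
[[266.7 171.9]]
[[284.8 172. ]]
[[284.3 225.6]]
```

View pics/c6.png

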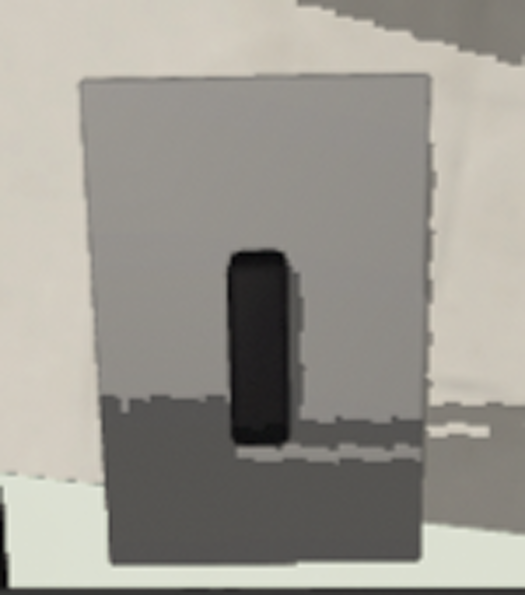

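>>> {"method": "send_rows", "body": {
  "commands": [0.0035,-0.0018,-0.04,0,0,0.005,0.7,0,0,-0.04,0,0,0,0.5,0,0,-0.03,0,0,0,0.5,0,0,-0.016,0,0,0,0.5,0,0,-0.007,0,0,0,0.5,0,0,0,0,0,0,0.1,0,0,0,0,0,0,0.1,0,0,0,0,0,0,0.1],
  "force": 20
}}

```text
time_s: 29.1
eef_pos: [613.0, -186.5, 109.0]
ee_rot: [-1.573, 0.0, 1.702]
wrist_force: [-0.4, 0.1, 0.3]
finger_gap: 21.1
```

>>> {"method": "send_rows", "body": {
  "commands": [0,0,0,0,0,0,0.1,0,0,0,0,0,0,0.1]
}}

```text
time_s: 29.35
eef_pos: [612.9, -186.5, 108.8]
ee_rot: [-1.572, 0.001, 1.702]
wrist_force: [0.1, 1.0, 2.8]
finger_gap: 15.7
```

>>> {"method": "send_rows", "body": {
  "commands": [0,0,0.01,0,0,0,0.1,0,0,0.03,0,0,0,0.1,0,0,0.04,0,0,0,0.1,-0.045,0,0.02,0,0,0,0.1,-0.06,0,0,0,0,0,0.1,-0.06,-0.01,0,0,0,0,0.1,0,0,0,0,0,0,0.1]
}}

```text
time_s: 30.22
eef_pos: [442.6, -196.5, 208.1]
ee_rot: [-1.569, -0.001, 1.7]
wrist_force: [0.8, -0.7, -1.3]
finger_gap: 15.5
```

```bash
python3 -c "
from look import *
st();look('wrist','w7');im,p=look('top','t7');crop('',im,280,130,200,150,4,'pics/c7.png')"
```

```text
t 30.225 j [-8.200e-02  1.680e-01 -3.640e-01 -1.000e-03 -1.042e+00  2.120e-01] p [ 442.58 -196.48  208.08] r [-1.5686e+00 -1.4000e-03  1.6997e+00] F [ 0.8  -0.74 -1.34] M [ 0.05 -0.2  -0.05] gap 15.55
```

View pics/w7.png

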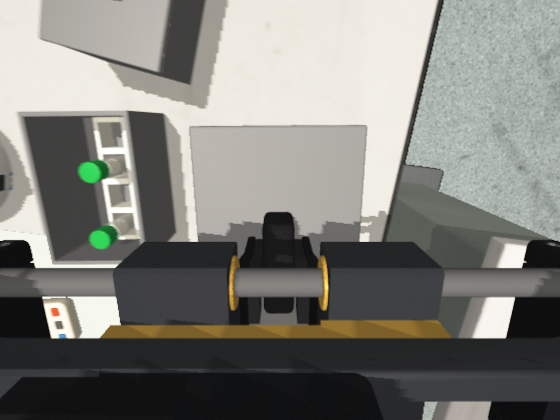

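View pics/c7.png

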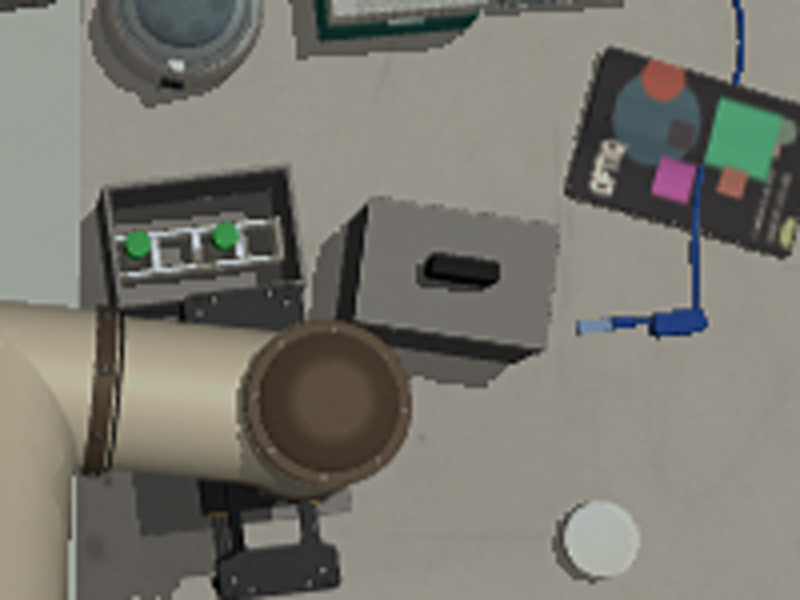

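The left box holds green-capped vials at (93,172) and (103,237), so it is box_b. I'll put its lid back by reversing the move exactly.

>>> {"method": "send_rows", "body": {
  "commands": [0.06,0.01,0,0,0,0,0.1,0.06,0,0,0,0,0,0.1,0.045,0,0,0,0,0,0.1,0,0,-0.03,0,0,0,0.1,0,0,-0.04,0,0,0,0.1,0,0,-0.015,0,0,0,0.1,0,0,-0.008,0,0,0,0.1,0,0,0,0,0,0,0.1]
}}

```text
time_s: 31.32
eef_pos: [613.2, -186.5, 115.5]
ee_rot: [-1.572, 0.001, 1.702]
wrist_force: [-0.1, 0.7, -0.8]
finger_gap: 15.6
```

>>> {"method": "send_rows", "body": {
  "commands": [0,0,-0.003,0,0,0,0.1,0,0,-0.003,0,0,0,0.1,0,0,-0.001,0,0,0,0.1,0,0,0,0,0,0,0.1]
}}

```text
time_s: 31.82
eef_pos: [612.6, -186.5, 108.8]
ee_rot: [-1.572, 0.0, 1.702]
wrist_force: [-1.3, 0.5, 2.1]
finger_gap: 16.0
```

```bash
python3 -c "
from look import *
st();look('wrist','w8');im,p=look('side','s8');crop('',im,230,120,200,150,4,'pics/c8.png')"
```

```text
t 31.825 j [-0.043  0.516 -0.113  0.    -0.942  0.174] p [ 612.58 -186.46  108.78] r [-1.5715e+00  4.0000e-04  1.7020e+00] F [-1.26  0.49  2.1 ] M [ 0.36  0.33 -0.04] gap 15.99
```

View pics/w8.png

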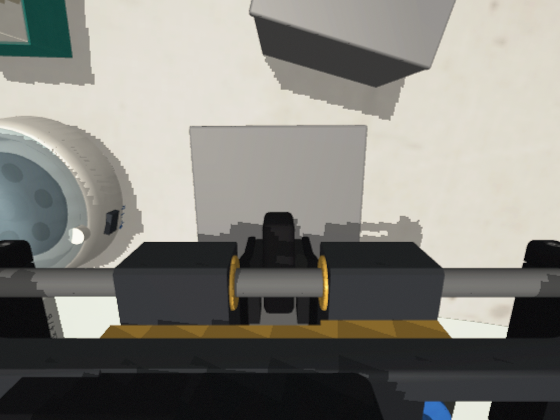

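View pics/c8.png

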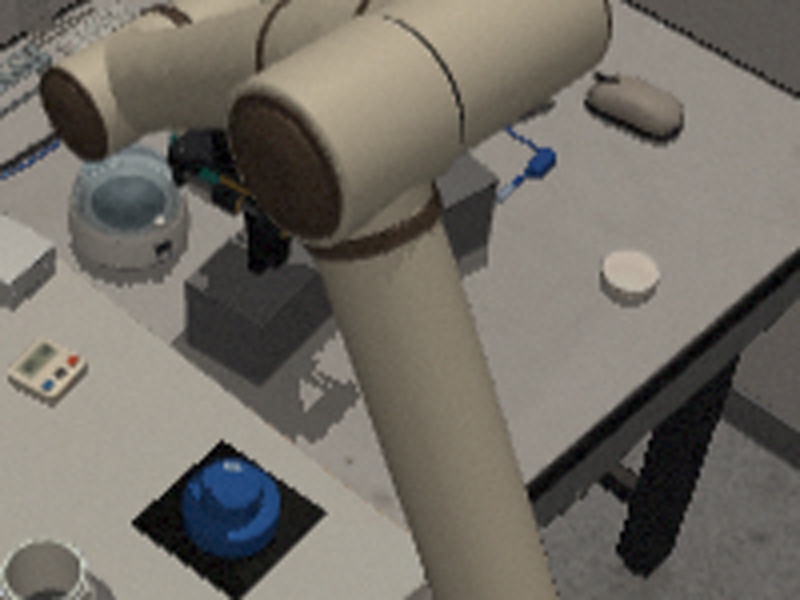

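>>> {"method": "send_rows", "body": {
  "commands": [0,0,0,0,0,0,0.5,0,0,0,0,0,0,0.5,0,0,0.02,0,0,0,0.6,0,0,0.05,0,0,0,1,0,-0.04,0.06,0,0,0,1,-0.006,-0.05,0,0,0,-0.087,1,-0.01,-0.05,0,0,0,-0.085,1,-0.01,-0.045,0,0,0,-0.085,1]
}}

```text
time_s: 32.92
eef_pos: [586.1, -367.7, 229.6]
ee_rot: [-1.571, -0.0, 1.442]
wrist_force: [0.7, 0.5, 0.5]
finger_gap: 84.2
```

>>> {"method": "send_rows", "body": {
  "commands": [0,0,0,0,0,0,1,0,0,0,0,0,0,1]
}}

```text
time_s: 33.17
eef_pos: [586.3, -366.0, 229.4]
ee_rot: [-1.57, -0.0, 1.445]
wrist_force: [-0.1, -0.4, 0.7]
finger_gap: 86.6
```

```bash
python3 -c "
from look import *
st();look('wrist','w9');im,p=look('top','t9');crop('',im,280,130,200,150,4,'pics/c9.png')"
```

```text
t 33.175 j [-0.325  0.502  0.186 -0.    -1.256  0.199] p [ 586.33 -366.01  229.36] r [-1.5702e+00 -4.0000e-04  1.4448e+00] F [-0.12 -0.42  0.67] M [ 0.1  -0.08 -0.02] gap 86.64
```

View pics/w9.png

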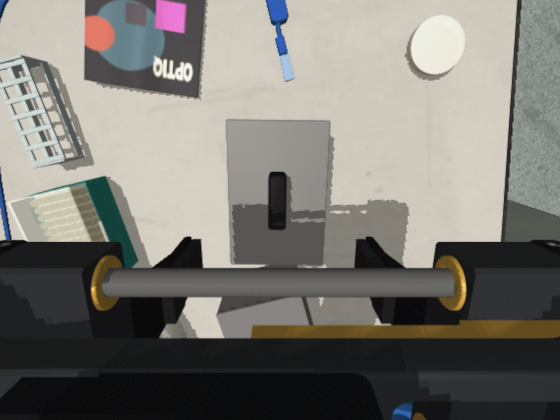

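View pics/c9.png

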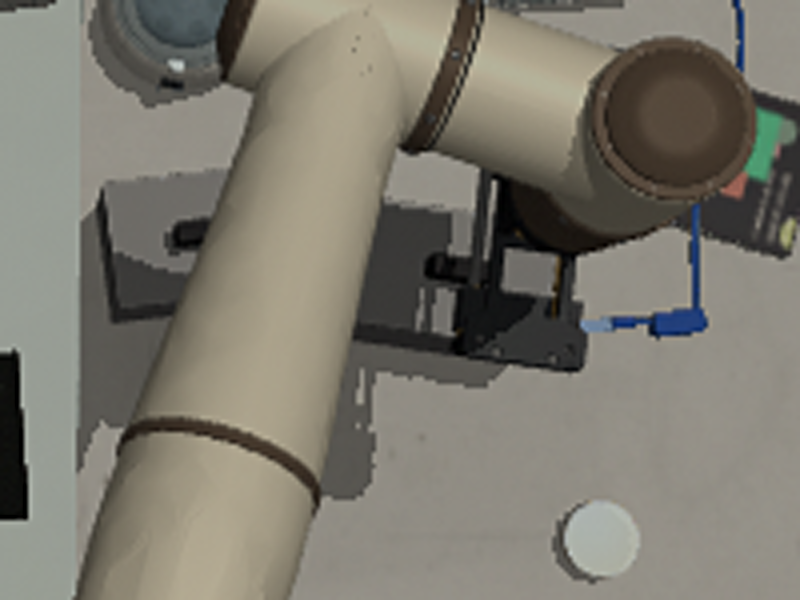

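The right lid shows plate corners at (226,120), (330,121), (323,265) and (231,264), with its handle at (277,200).

```bash
python3 -c "
from look import *
im,p=load('w9')
q=[(226.5,120),(330,121),(323,265),(231,264)]
W=np.array([back('',u,93,p)[:2] for u in q]);print(W.round(1),W.mean(0),np.linalg.norm(np.roll(W,-1,0)-W,axis=1))
d=W[3]-W[0]+W[2]-W[1];print(np.degrees(np.arctan2(d[1],d[0])))
q=[(269,172),(286.5,172),(285,229),(269,229)]
W=np.array([back('',u,118,p)[:2] for u in q]);print(W.round(1),W.mean(0))
im,p=load('w6')
q=[(265,171.5),(282.3,171.5),(282,226.5),(265.5,226.5)]
W=np.array([back('',u,118,p)[:2] for u in q]);print(W.round(1),W.mean(0))
"
```

```text
[[ 622.  -443.7]
 [ 530.4 -431.2]
 [ 548.9 -291.7]
 [ 641.3 -304.6]] [ 585.63682784 -367.80965685] [ 92.44482323 140.73401785  93.29657319 140.49822963]
82.26383193129776
[[ 589.3 -396.5]
 [ 574.5 -394.6]
 [ 582.  -343.8]
 [ 596.2 -345.6]] [ 585.50985054 -370.10668173]
[[ 623.4 -211.4]
 [ 608.2 -213.3]
 [ 601.7 -162.2]
 [ 616.9 -160.3]] [ 612.55412023 -186.79954746]
```

>>> {"method": "send_rows", "body": {
  "commands": [-0.0007,-0.003,-0.035,0,0,-0.005,0.7,0,0,-0.035,0,0,0,0.5,0,0,-0.03,0,0,0,0.5,0,0,-0.015,0,0,0,0.5,0,0,-0.006,0,0,0,0.5,0,0,0,0,0,0,0.1,0,0,0,0,0,0,0.1,0,0,0,0,0,0,0.1],
  "force": 20
}}

```text
time_s: 34.28
eef_pos: [586.2, -369.4, 110.1]
ee_rot: [-1.573, 0.0, 1.44]
wrist_force: [0.1, -0.0, -0.0]
finger_gap: 21.6
```

>>> {"method": "send_rows", "body": {
  "commands": [0,0,0,0,0,0,0.1,0,0,0,0,0,0,0.1]
}}

```text
time_s: 34.52
eef_pos: [586.2, -369.3, 109.8]
ee_rot: [-1.572, 0.001, 1.44]
wrist_force: [-0.9, 1.1, 2.8]
finger_gap: 15.7
```

```bash
python3 -c "
from look import *
print(back('top',(430,265),15),back('top',(350,293),0),back('top',(430,293),0))"
```

```text
[ 393.7450379  -496.70350404   15.        ] [ 306.20809981 -255.56186418    0.        ] [ 309.54351273 -499.15439299    0.        ]
```

>>> {"method": "send_rows", "body": {
  "commands": [0,0,0.01,0,0,0,0.1,0,0,0.03,0,0,0,0.1,0,0,0.045,0,0,0,0.1,-0.035,0.02,0.01,0,0,0,0.1,-0.05,0.03,0,0,0,0,0.1,-0.05,0.029,0,0,0,0,0.1,-0.041,0.02,0,0,0,0,0.1,0,0,0,0,0,0,0.1]
}}

```text
time_s: 35.52
eef_pos: [406.5, -268.8, 204.5]
ee_rot: [-1.57, -0.001, 1.44]
wrist_force: [1.7, -0.6, -0.9]
finger_gap: 15.7
```

```bash
python3 -c "
from look import *
st();look('wrist','w10');im,p=look('top','t10');crop('',im,280,130,200,150,4,'pics/c10.png')"
```

```text
t 35.525 j [-2.510e-01  1.760e-01 -3.630e-01 -1.000e-03 -1.032e+00  1.200e-01] p [ 406.51 -268.81  204.52] r [-1.5700e+00 -8.0000e-04  1.4399e+00] F [ 1.68 -0.64 -0.9 ] M [ 0.06 -0.14  0.03] gap 15.71
```

View pics/w10.png

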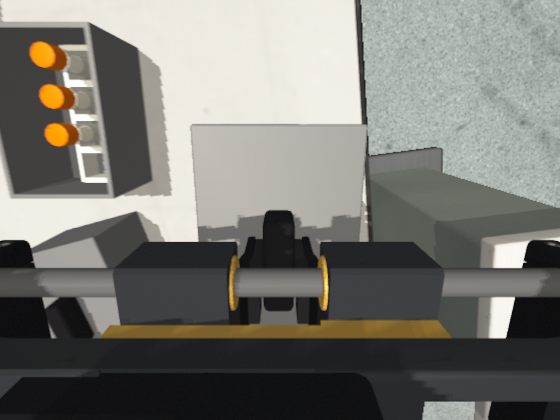

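View pics/c10.png

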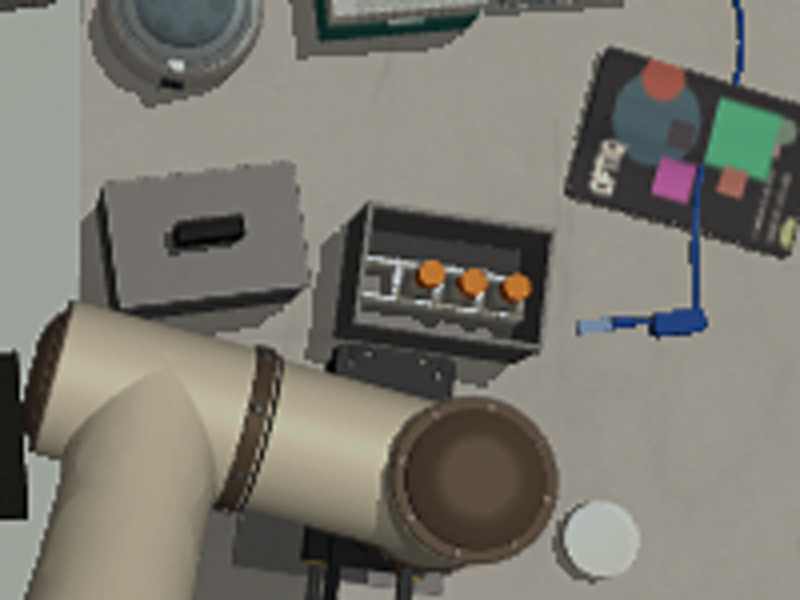

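Box_a holds three orange vials, at (431,273), (473,282) and (517,289) in the crop; the leftmost cell is empty. I'll lay this lid on the clear bench.

>>> {"method": "send_rows", "body": {
  "commands": [0,0,-0.045,0,0,0,0.1,0,0,-0.05,0,0,0,0.1,0,0,-0.045,0,0,0,0.1,0,0,-0.02,0,0,0,0.1,0,0,-0.01,0,0,0,0.1,0,0,-0.002,0,0,0,0.1,0,0,0,0,0,0,0.1]
}}

```text
time_s: 36.5
eef_pos: [410.7, -270.5, 32.6]
ee_rot: [-1.573, 0.0, 1.44]
wrist_force: [-0.1, 0.2, -0.5]
finger_gap: 16.1
```

>>> {"method": "send_rows", "body": {
  "commands": [0,0,-0.0015,0,0,0,0.1,0,0,-0.001,0,0,0,0.1,0,0,0,0,0,0,0.1]
}}

```text
time_s: 36.88
eef_pos: [409.8, -270.1, 29.7]
ee_rot: [-1.571, 0.0, 1.44]
wrist_force: [-0.2, 0.1, -1.8]
finger_gap: 15.7
```

>>> {"method": "send_rows", "body": {
  "commands": [0,0,-0.001,0,0,0,0.1,0,0,-0.001,0,0,0,0.1,0,0,0,0,0,0,0.1]
}}

```text
time_s: 37.25
eef_pos: [409.7, -270.1, 27.7]
ee_rot: [-1.571, 0.0, 1.44]
wrist_force: [-1.8, 0.7, 3.0]
finger_gap: 15.9
```

>>> {"method": "send_rows", "body": {
  "commands": [0,0,0,0,0,0,0.5,0,0,0,0,0,0,0.5,0,0,0.04,0,0,0,0.5,0,0,0.06,0,0,0,0.5,0.02,-0.01,0.06,0,0,0,0.5,0.05,-0.03,0.03,0,0,0,0.5,0.055,-0.03,0,0,0,0,0.5,0.05,-0.03,0,0,0,0,0.5]
}}

```text
time_s: 38.25
eef_pos: [583.5, -369.3, 215.2]
ee_rot: [-1.572, 0.0, 1.44]
wrist_force: [0.8, 0.1, 0.1]
finger_gap: 43.5
```

>>> {"method": "send_rows", "body": {
  "commands": [0,0,0,0,0,0,0.5,0,0,0,0,0,0,0.5]
}}

```text
time_s: 38.5
eef_pos: [581.2, -368.2, 213.4]
ee_rot: [-1.569, -0.001, 1.44]
wrist_force: [0.4, -0.1, 0.7]
finger_gap: 43.5
```

```bash
python3 -c "
from look import *
st();im,p=look('wrist','w11');look('side','s11');look('top','t11')"
```

```text
t 38.5 j [-0.33   0.507  0.154 -0.    -1.22   0.199] p [ 581.21 -368.21  213.37] r [-1.5686e+00 -6.0000e-04  1.4396e+00] F [ 0.43 -0.09  0.72] M [ 0.13 -0.02  0.02] gap 43.48
```

View pics/w11.png

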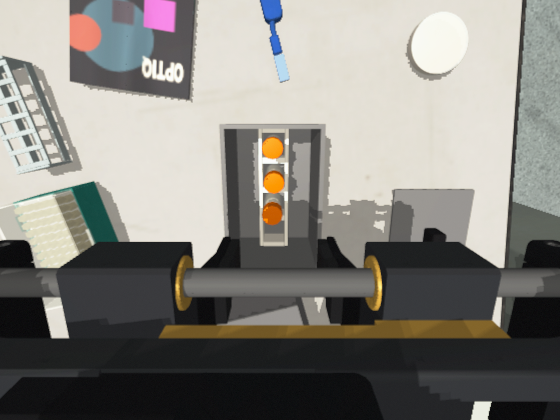

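View pics/s11.png

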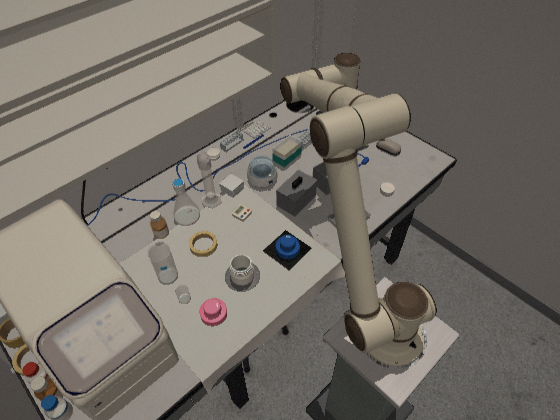

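The three orange vial tops are at (272,148), (273,183) and (271,214) in the wrist view, and the lid lies on the bench at (430,215).

```bash
python3 -c "
from look import *
im,p=load('w11')
crop('',im,215,120,115,130,5,'pics/c11.png')
c=np.array([585.6,-369.]);a=np.radians(-7.5);ex=np.array([np.cos(a),np.sin(a)]);ey=np.array([-ex[1],ex[0]])
for y in(-48,-16,16,48): print(y,(c+y*ey).round(1),proj('',[[*(c+y*ey),79]],p).round(1))
for q in[(272,147.5),(273.5,182),(271.5,214)]: print(q,back('',q,79,p).round(1))
# rim
q=[(221,124),(325,124.5),(319,261),(223,261)]
for i in q: print(back('',i,88,p).round(1))
"
```

```text
-48 [ 579.3 -416.6] [[271.9 147.9]]
-16 [ 583.5 -384.9] [[272.1 182.6]]
16 [ 587.7 -353.1] [[272.3 215.3]]
48 [ 591.9 -321.4] [[272.5 246.3]]
(272, 147.5) [ 579.2 -416.9   79. ]
(273.5, 182) [ 582.1 -385.2   79. ]
(271.5, 214) [ 588.2 -354.6   79. ]
[ 619.8 -443.1   88. ]
[ 531.  -430.9   88. ]
[ 548.4 -303.9   88. ]
[ 640.9 -316.2   88. ]
```

View pics/c11.png

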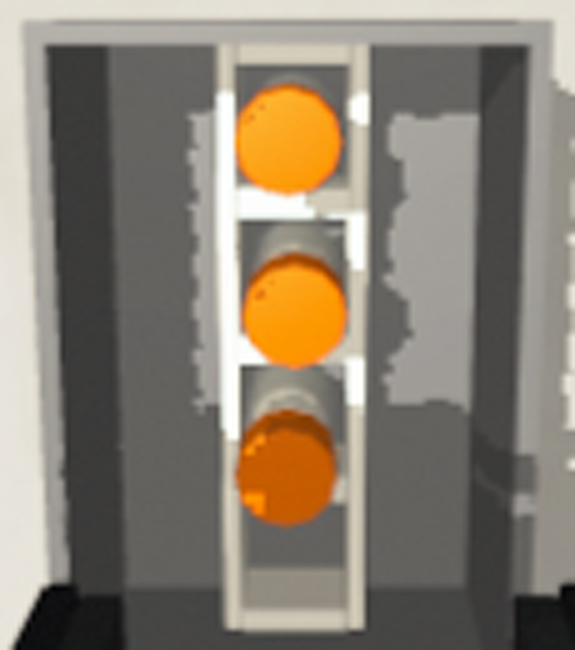

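>>> {"method": "send_rows", "body": {
  "commands": [0.006,0.015,-0.04,0,0,0,0.42,0,0,-0.04,0,0,0,0.42,0,0,-0.02,0,0,0,0.42,0,0,0,0,0,0,0.42,0,0,0,0,0,0,0.42]
}}

```text
time_s: 39.28
eef_pos: [588.4, -353.6, 116.8]
ee_rot: [-1.574, 0.001, 1.44]
wrist_force: [-0.7, -0.8, 1.2]
finger_gap: 36.7
```

```bash
python3 -c "
from look import *
st();im,p=look('wrist','w12')"
```

```text
t 39.275 j [-3.060e-01  5.770e-01  2.200e-02  1.000e-03 -1.013e+00  1.750e-01] p [ 588.37 -353.64  116.8 ] r [-1.5739e+00  1.1000e-03  1.4403e+00] F [-0.72 -0.79  1.22] M [ 0.02 -0.14 -0.03] gap 36.74
```

View pics/w12.png

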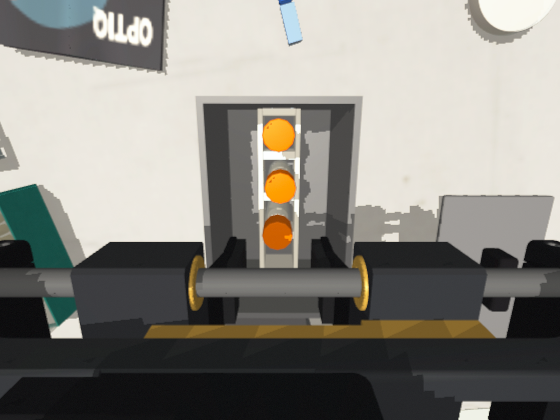

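```bash
python3 -c "
from look import *
im,p=load('w12')
for q in[(279,135),(280,187),(277.5,236)]: print(q,back('',q,79,p).round(1))
print(proj('',[[588.4,-353.6,79]],p))
crop('',im,190,90,180,180,3.5,'pics/c12.png')"
```

```text
(279, 135) [ 578.7 -416.5   79. ]
(280, 187) [ 582.2 -385.2   79. ]
(277.5, 236) [ 588.  -353.3   79. ]
[[276.77980812 235.6900836 ]]
```

View pics/c12.png

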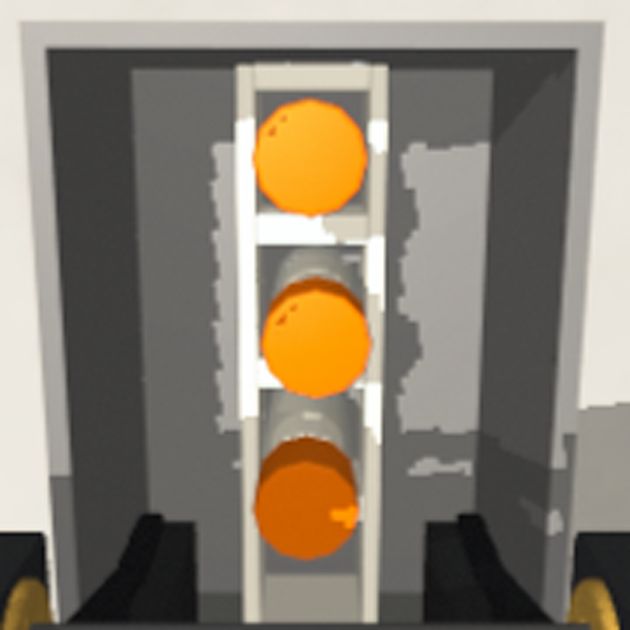

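The measurements agree with the last ones, so I'll descend onto the near vial.

>>> {"method": "send_rows", "body": {
  "commands": [-0.0004,0.0003,-0.02,0,0,0,0.42,0,0,-0.014,0,0,0,0.42,0,0,-0.006,0,0,0,0.42,0,0,0,0,0,0,0.1,0,0,0,0,0,0,0.1,0,0,0,0,0,0,0.1],
  "force": 15
}}

```text
time_s: 40.08
eef_pos: [587.8, -353.3, 75.3]
ee_rot: [-1.572, 0.0, 1.44]
wrist_force: [-0.3, -0.3, 0.5]
finger_gap: 19.5
```

>>> {"method": "send_rows", "body": {
  "commands": [0,0,0.005,0,0,0,0.1,0,0,0.04,0,0,0,0.1,0,0,0.06,0,0,0,0.1,0,0,0.03,0,0,0,0.1,0,0,0,0,0,0,0.1]
}}

```text
time_s: 40.7
eef_pos: [588.8, -353.8, 213.9]
ee_rot: [-1.578, 0.002, 1.44]
wrist_force: [-0.4, 0.6, -1.5]
finger_gap: 19.1
```

```bash
python3 -c "
from look import *
st();im,p=look('wrist','w13')"
```

```text
t 40.7 j [-3.060e-01  4.990e-01  1.420e-01  1.000e-03 -1.206e+00  1.750e-01] p [ 588.8  -353.75  213.91] r [-1.5784  0.002   1.44  ] F [-0.38  0.58 -1.47] M [ 0.1  -0.05 -0.06] gap 19.14
```

View pics/w13.png

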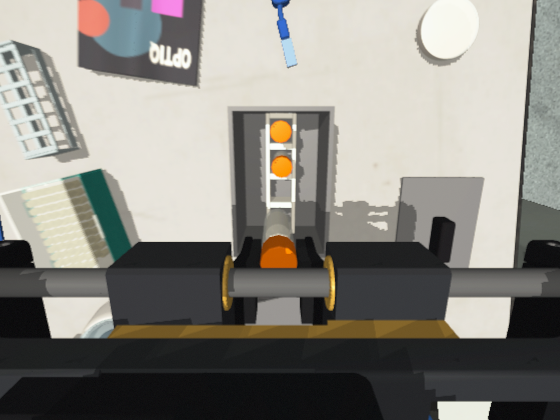

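The vial is held upright at (279,250). Next is the jar.

>>> {"method": "send_rows", "body": {
  "commands": [-0.005,0.03,0.01,0,0,0,0.1,-0.009,0.055,0,0,0,0,0.1,-0.01,0.06,0,0,0,0,0.1,-0.01,0.06,0,0,0,0,0.1,-0.01,0.06,0,0,0,0,0.1,-0.01,0.06,0,0,0,0,0.1,-0.01,0.06,0,0,0,0,0.1,-0.01,0.06,0,0,0,0,0.1]
}}

```text
time_s: 41.75
eef_pos: [511.8, 93.4, 217.9]
ee_rot: [-1.568, 0.002, 1.44]
wrist_force: [1.1, 0.7, -0.6]
finger_gap: 19.1
```

>>> {"method": "send_rows", "body": {
  "commands": [-0.01,0.06,0,0,0,0,0.1,-0.008,0.045,0,0,0,0,0.1,-0.0016,0.017,0,0,0,0,0.1,0,0,0,0,0,0,0.1,0,0,0,0,0,0,0.1]
}}

```text
time_s: 42.38
eef_pos: [493.6, 212.7, 218.9]
ee_rot: [-1.57, 0.001, 1.439]
wrist_force: [-0.7, 0.2, 0.3]
finger_gap: 19.2
```

```bash
python3 -c "
from look import *
st();im,p=look('wrist','w14')"
```

```text
t 42.375 j [ 0.709  0.249 -0.229 -0.    -1.095 -0.841] p [493.61 212.72 218.88] r [-1.5696e+00  1.3000e-03  1.4386e+00] F [-0.71  0.2   0.28] M [ 0.11 -0.06  0.  ] gap 19.23
```

View pics/w14.png

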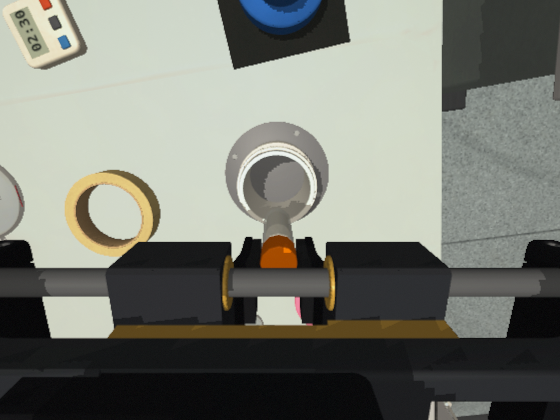

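The jar mouth is open at (280,180), with the vial behind it at (279,250). I'll work out the mouth centre.

```bash
python3 -c "
from look import *
im,p=load('w14')
crop('',im,215,115,130,140,5,'pics/c14.png')
a=np.linspace(0,2*np.pi,72)
b=im.copy()
for r in(32,35):
  X=np.c_[493.4+r*np.cos(a),202+r*np.sin(a),84+0*a]
  for u in proj('',X,p): 
    cv2.circle(b,tuple(np.round(u*16).astype(int)),8,(0,0,255),-1,shift=4)
crop('',b,215,115,130,140,5,'pics/c14b.png')
print(back('',(280,180),84,p))
"
```

```text
[488.31334821 194.42318609  84.        ]
```

View pics/c14b.png

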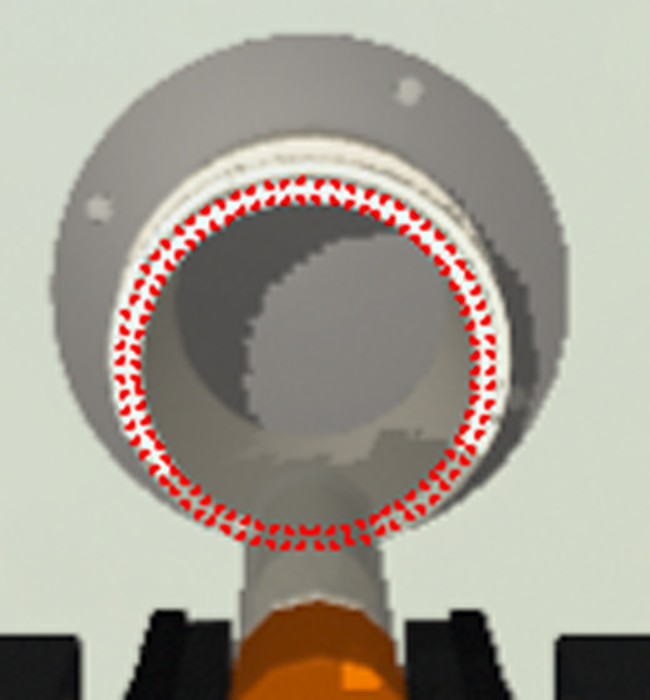

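The model circles overlay the mouth rim, so the jar axis (493.4, 202) is confirmed. Lower and release.

>>> {"method": "send_rows", "body": {
  "commands": [0,0.0038,-0.03,0,0,0,0.1,0,0,-0.035,0,0,0,0.1,0,0,-0.03,0,0,0,0.1,0,0,-0.018,0,0,0,0.1,0,0,-0.008,0,0,0,0.1,0,0,0,0,0,0,0.1,0,0,0,0,0,0,0.1]
}}

```text
time_s: 43.3
eef_pos: [494.5, 217.8, 99.6]
ee_rot: [-1.572, -0.001, 1.44]
wrist_force: [-0.5, -1.4, -0.1]
finger_gap: 19.4
```

>>> {"method": "send_rows", "body": {
  "commands": [-0.001,-0.001,-0.002,0,0,0,0.1,0,0,0,0,0,0,0.1,0,0,0,0,0,0,0.45,0,0,0,0,0,0,0.45,0,0,0.03,0,0,0,0.45,0,0,0.05,0,0,0,0.45,0,0,0.04,0,0,0,0.45,0,0,0,0,0,0,0.45]
}}

```text
time_s: 44.3
eef_pos: [494.5, 217.9, 220.5]
ee_rot: [-1.577, -0.006, 1.44]
wrist_force: [0.5, 0.4, -0.6]
finger_gap: 39.1
```

```bash
python3 -c "
from look import *
st();im,p=look('wrist','w15');look('top','t15');crop('',im,205,105,150,150,5,'pics/c15.png')"
```

```text
t 44.3 j [ 7.160e-01  2.470e-01 -2.270e-01  1.000e-03 -1.088e+00 -8.470e-01] p [494.5  217.88 220.5 ] r [-1.5771 -0.0057  1.4404] F [ 0.53  0.4  -0.62] M [ 0.12 -0.05 -0.01] gap 39.06
```

View pics/c15.png

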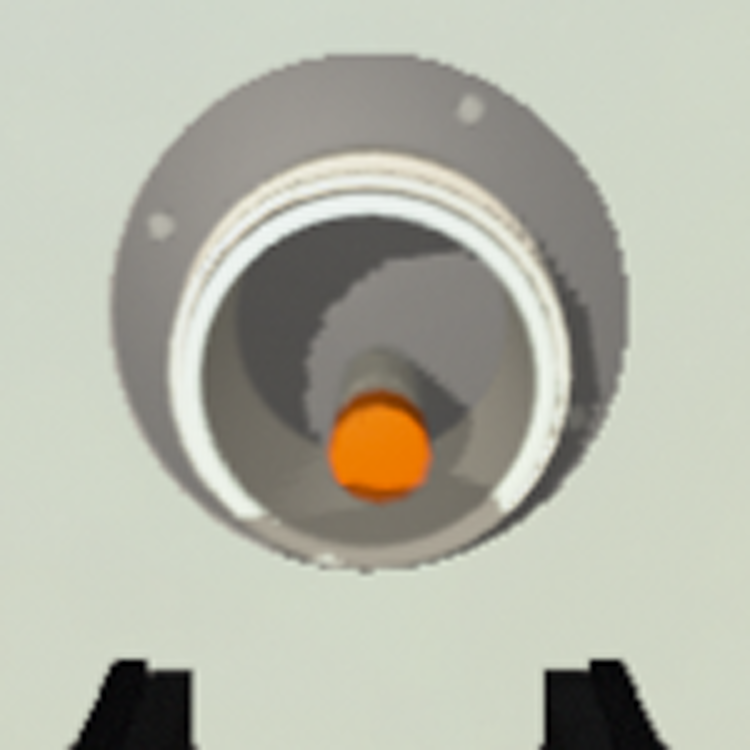

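View pics/t15.png

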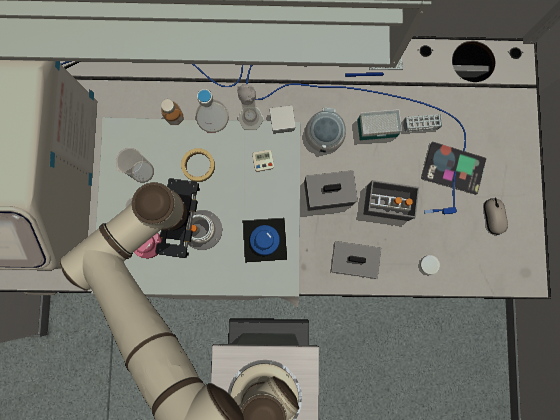

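Vial 1 stands in the jar at (380,450) in the crop and both lids are unmoved. Now the middle vial.

>>> {"method": "send_rows", "body": {
  "commands": [0.005,-0.04,0,0,0,0,0.42,0.009,-0.06,0,0,0,0,0.42,0.009,-0.06,0,0,0,0,0.42,0.009,-0.06,0,0,0,0,0.42,0.009,-0.06,0,0,0,0,0.42,0.009,-0.06,0,0,0,0,0.42,0.009,-0.06,0,0,0,0,0.42,0.009,-0.06,0,0,0,0,0.42]
}}

```text
time_s: 45.4
eef_pos: [560.1, -245.0, 214.5]
ee_rot: [-1.567, -0.0, 1.44]
wrist_force: [0.9, 0.3, -0.4]
finger_gap: 36.2
```

>>> {"method": "send_rows", "body": {
  "commands": [0.009,-0.06,0,0,0,0,0.42,0.008,-0.06,-0.02,0,0,0,0.42,0.003,-0.021,-0.04,0,0,0,0.42,0,0,-0.04,0,0,0,0.42,0,0,0,0,0,0,0.42,0,0,0,0,0,0,0.42]
}}

```text
time_s: 46.15
eef_pos: [581.2, -383.3, 117.7]
ee_rot: [-1.571, 0.001, 1.441]
wrist_force: [0.4, -0.7, 1.1]
finger_gap: 36.3
```

```bash
python3 -c "
from look import *
st();im,p=look('wrist','w16');crop('',im,190,90,180,180,3.5,'pics/c16.png')
print(proj('',[[582,-385,79],[578.6,-416.5,79]],p))"
```

```text
t 46.15 j [-3.510e-01  5.920e-01  5.300e-02  1.000e-03 -1.031e+00  2.200e-01] p [ 581.23 -383.28  117.72] r [-1.5713e+00  1.0000e-03  1.4408e+00] F [ 0.38 -0.75  1.12] M [ 0.07 -0.09 -0.01] gap 36.27
[[275.13730676 232.75721959]
 [273.85965565 184.81315461]]
```

View pics/c16.png

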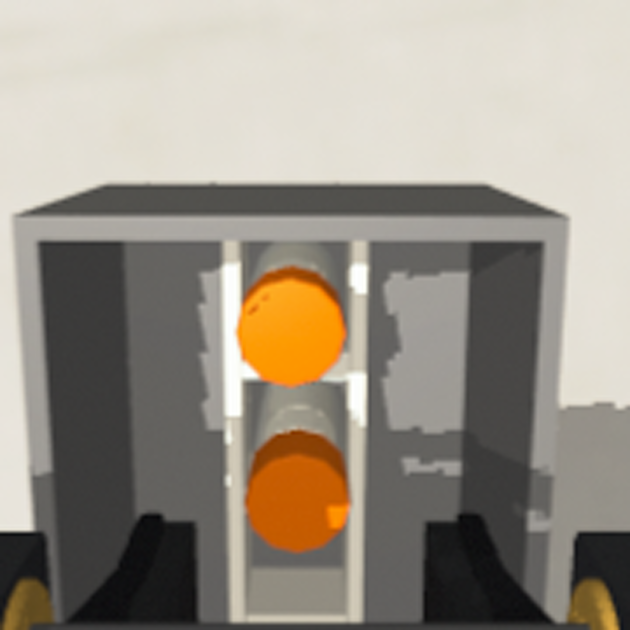

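>>> {"method": "send_rows", "body": {
  "commands": [0.0006,-0.0016,-0.02,0,0,0,0.42,0,0,-0.014,0,0,0,0.42,0,0,-0.005,0,0,0,0.42,0,0,0,0,0,0,0.1,0,0,0,0,0,0,0.1,0,0,0,0,0,0,0.1]
}}

```text
time_s: 46.95
eef_pos: [581.5, -384.9, 78.6]
ee_rot: [-1.572, 0.0, 1.44]
wrist_force: [-0.4, 0.2, 0.3]
finger_gap: 19.6
```

>>> {"method": "send_rows", "body": {
  "commands": [0,0,0.005,0,0,0,0.1,0,0,0.04,0,0,0,0.1,0,0,0.06,0,0,0,0.1,0,0,0.035,0,0,0,0.1,0,0,0,0,0,0,0.1]
}}

```text
time_s: 47.58
eef_pos: [582.8, -385.6, 223.3]
ee_rot: [-1.579, 0.003, 1.44]
wrist_force: [-0.6, -0.1, -0.7]
finger_gap: 19.5
```

```bash
python3 -c "
from look import *
st();im,p=look('wrist','w17')"
```

```text
t 47.575 j [-3.530e-01  5.140e-01  1.900e-01  1.000e-03 -1.238e+00  2.220e-01] p [ 582.76 -385.63  223.31] r [-1.5795  0.003   1.4401] F [-0.65 -0.07 -0.75] M [ 0.09 -0.05  0.01] gap 19.45
```

View pics/w17.png

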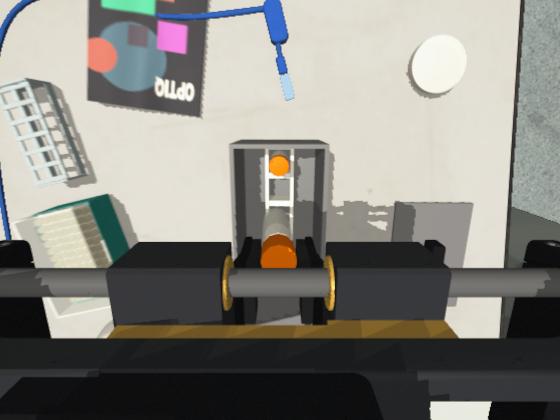

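Vial 2 is held. Carrying it to the second position in the jar.

```bash
python3 -c "
from look import *
im,p=load('w15');print(back('',(281,195.5),81,p))"
```

```text
[491.49927768 216.37473205  81.        ]
```

>>> {"method": "send_rows", "body": {
  "commands": [-0.005,0.03,0,0,0,0,0.1,-0.01,0.055,0,0,0,0,0.1,-0.01,0.06,0,0,0,0,0.1,-0.01,0.06,0,0,0,0,0.1,-0.011,0.06,0,0,0,0,0.1,-0.011,0.06,0,0,0,0,0.1,-0.011,0.06,0,0,0,0,0.1,-0.011,0.06,0,0,0,0,0.1]
}}

```text
time_s: 48.62
eef_pos: [500.7, 61.8, 216.8]
ee_rot: [-1.568, 0.001, 1.44]
wrist_force: [0.7, 1.4, 0.3]
finger_gap: 19.5
```

>>> {"method": "send_rows", "body": {
  "commands": [-0.011,0.06,0,0,0,0,0.1,-0.009,0.05,0,0,0,0,0.1,-0.003,0.025,0,0,0,0,0.1,0,0,0,0,0,0,0.1,0,0,0,0,0,0,0.1]
}}

```text
time_s: 49.25
eef_pos: [478.7, 194.5, 217.1]
ee_rot: [-1.569, 0.002, 1.44]
wrist_force: [-0.2, -0.0, -0.5]
finger_gap: 19.4
```

>>> {"method": "send_rows", "body": {
  "commands": [0.001,-0.001,-0.03,0,0,0,0.1,0,0,-0.035,0,0,0,0.1,0,0,-0.03,0,0,0,0.1,0,0,-0.017,0,0,0,0.1,0,0,-0.006,0,0,0,0.1,0,0,0,0,0,0,0.1,0,0,0,0,0,0,0.1]
}}

```text
time_s: 50.12
eef_pos: [480.8, 194.4, 100.8]
ee_rot: [-1.572, -0.001, 1.44]
wrist_force: [0.3, -0.1, 0.4]
finger_gap: 19.4
```

>>> {"method": "send_rows", "body": {
  "commands": [-0.0005,-0.0005,-0.0035,0,0,0,0.1,0,0,0,0,0,0,0.1,0,0,0,0,0,0,0.45,0,0,0,0,0,0,0.45,0,0,0.03,0,0,0,0.45,0,0,0.05,0,0,0,0.45,0,0.02,0.04,0,0,0,0.45,0,0,0,0,0,0,0.45]
}}

```text
time_s: 51.12
eef_pos: [481.6, 215.9, 220.3]
ee_rot: [-1.577, -0.006, 1.441]
wrist_force: [0.3, 0.7, 0.3]
finger_gap: 39.5
```

```bash
python3 -c "
from look import *
st();im,p=look('wrist','w18');crop('',im,205,95,150,150,5,'pics/c18.png')"
```

```text
t 51.125 j [ 7.30e-01  2.26e-01 -2.56e-01  1.00e-03 -1.08e+00 -8.59e-01] p [481.56 215.86 220.31] r [-1.5772 -0.0061  1.4414] F [0.35 0.74 0.34] M [ 0.01 -0.07 -0.01] gap 39.45
```

View pics/c18.png

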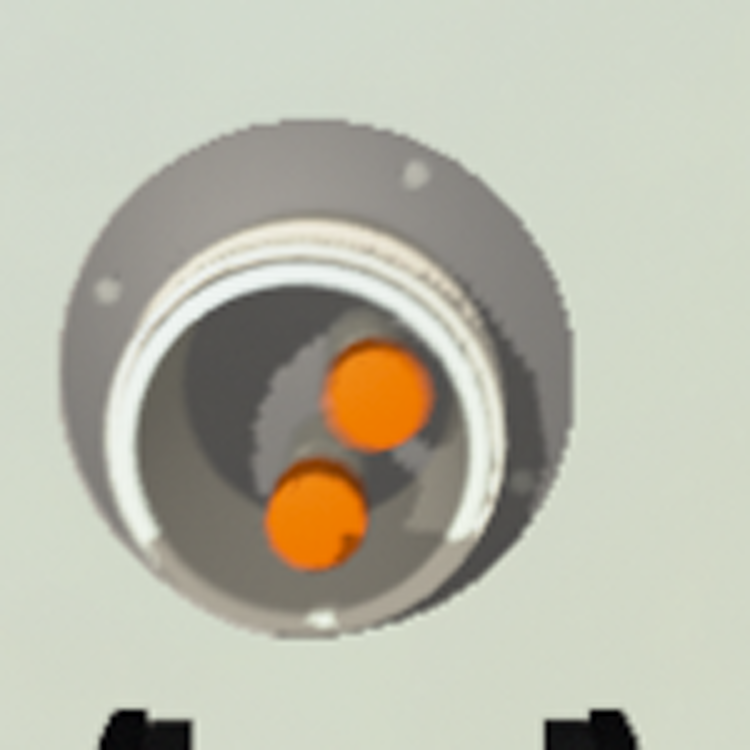

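Both vials stand in the jar, at (317,520) and (380,398) in the crop. Fetching the last one.

>>> {"method": "send_rows", "body": {
  "commands": [0.006,-0.04,0.005,0,0,0,0.42,0.0095,-0.06,0,0,0,0,0.42,0.0095,-0.06,0,0,0,0,0.42,0.0095,-0.06,0,0,0,0,0.42,0.0095,-0.06,0,0,0,0,0.42,0.0095,-0.06,0,0,0,0,0.42,0.0095,-0.06,0,0,0,0,0.42,0.0095,-0.06,0,0,0,0,0.42]
}}

```text
time_s: 52.18
eef_pos: [551.2, -248.2, 219.6]
ee_rot: [-1.568, -0.001, 1.439]
wrist_force: [0.5, 0.1, 0.1]
finger_gap: 36.6
```

>>> {"method": "send_rows", "body": {
  "commands": [0.0095,-0.06,0,0,0,0,0.42,0.0095,-0.06,0,0,0,0,0.42,0.006,-0.05,-0.02,0,0,0,0.42,0,0,-0.04,0,0,0,0.42,0,0,-0.04,0,0,0,0.42,0,0,0,0,0,0,0.42,0,0,0,0,0,0,0.42]
}}

```text
time_s: 53.05
eef_pos: [577.6, -416.7, 122.3]
ee_rot: [-1.571, 0.001, 1.44]
wrist_force: [0.7, 0.2, 0.7]
finger_gap: 36.8
```

```bash
python3 -c "
from look import *
im,p=load('w18');print(back('',(281,174.6),81,p),back('',(268.4,199.4),81,p))
st();im,p=look('wrist','w19');crop('',im,190,90,180,180,3.5,'pics/c19.png')
print(proj('',[[578.6,-416.5,79]],p))"
```

```text
[476.01614547 194.18556461  81.        ] [491.14180108 216.59819117  81.        ]
t 53.05 j [-3.980e-01  6.130e-01  1.060e-01  1.000e-03 -1.062e+00  2.670e-01] p [ 577.64 -416.67  122.32] r [-1.5714e+00  1.1000e-03  1.4404e+00] F [0.73 0.15 0.72] M [ 0.13 -0.06  0.05] gap 36.75
[[275.33992305 233.07920715]]
```

View pics/c19.png

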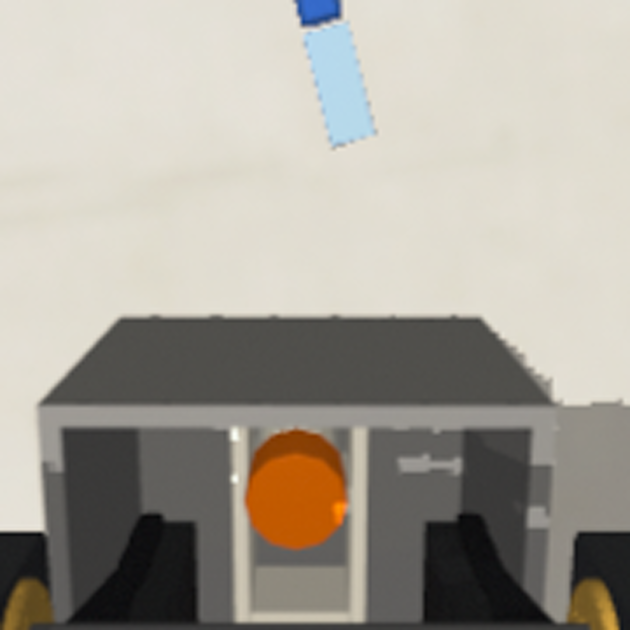

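>>> {"method": "send_rows", "body": {
  "commands": [0.0008,0,-0.022,0,0,0,0.42,0,0,-0.016,0,0,0,0.42,0,0,-0.006,0,0,0,0.42,0,0,0,0,0,0,0.1,0,0,0,0,0,0,0.1,0,0,0,0,0,0,0.1]
}}

```text
time_s: 53.85
eef_pos: [578.5, -416.5, 78.4]
ee_rot: [-1.572, 0.001, 1.44]
wrist_force: [0.5, -0.4, 1.2]
finger_gap: 19.6
```

>>> {"method": "send_rows", "body": {
  "commands": [0,0,0.005,0,0,0,0.1,0,0,0.04,0,0,0,0.1,0,0,0.06,0,0,0,0.1,0,0,0.035,0,0,0,0.1,0,0,0,0,0,0,0.1]
}}

```text
time_s: 54.48
eef_pos: [579.5, -417.2, 222.8]
ee_rot: [-1.579, 0.003, 1.44]
wrist_force: [-0.7, -0.1, -0.3]
finger_gap: 19.3
```

```bash
python3 -c "
from look import *
st();im,p=look('wrist','w20')"
```

```text
t 54.475 j [-3.980e-01  5.410e-01  2.360e-01  1.000e-03 -1.256e+00  2.670e-01] p [ 579.55 -417.19  222.83] r [-1.5794  0.0034  1.4401] F [-0.74 -0.13 -0.26] M [ 0.14 -0.03  0.06] gap 19.31
```

View pics/w20.png

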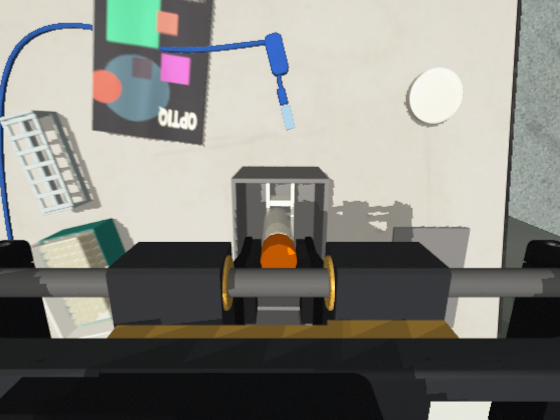

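>>> {"method": "send_rows", "body": {
  "commands": [-0.004,0.03,0,0,0,0,0.1,-0.007,0.055,0,0,0,0,0.1,-0.007,0.06,0,0,0,0,0.1,-0.007,0.06,0,0,0,0,0.1,-0.007,0.06,0,0,0,0,0.1,-0.007,0.06,0,0,0,0,0.1,-0.007,0.06,0,0,0,0,0.1,-0.007,0.06,0,0,0,0,0.1]
}}

```text
time_s: 55.52
eef_pos: [523.6, 30.4, 216.2]
ee_rot: [-1.568, 0.001, 1.44]
wrist_force: [1.0, 0.4, -0.4]
finger_gap: 19.2
```

>>> {"method": "send_rows", "body": {
  "commands": [-0.007,0.06,0,0,0,0,0.1,-0.007,0.06,0,0,0,0,0.1,-0.005,0.046,0,0,0,0,0.1,0,0,0,0,0,0,0.1,0,0,0,0,0,0,0.1]
}}

```text
time_s: 56.15
eef_pos: [505.3, 194.3, 216.3]
ee_rot: [-1.569, 0.002, 1.44]
wrist_force: [-0.9, -1.2, -0.2]
finger_gap: 19.4
```

>>> {"method": "send_rows", "body": {
  "commands": [0,0,-0.03,0,0,0,0.1,0,0,-0.035,0,0,0,0.1,0,0,0,0,0,0,0.1,0,0,0,0,0,0,0.1]
}}

```text
time_s: 56.65
eef_pos: [506.9, 194.2, 153.6]
ee_rot: [-1.572, -0.0, 1.439]
wrist_force: [0.1, -1.2, 0.8]
finger_gap: 19.6
```

```bash
python3 -c "
from look import *
st();im,p=look('wrist','w21')"
```

```text
t 56.65 j [ 0.665  0.319 -0.31   0.001 -0.941 -0.797] p [506.92 194.25 153.57] r [-1.5723e+00 -5.0000e-04  1.4390e+00] F [ 0.14 -1.24  0.84] M [ 0.06 -0.08 -0.01] gap 19.56
```

View pics/w21.png

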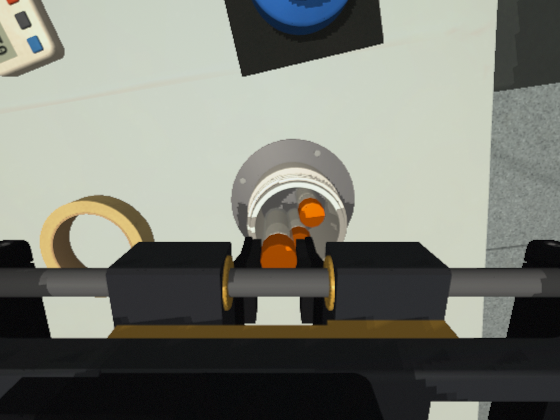

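>>> {"method": "send_rows", "body": {
  "commands": [-0.0009,0,-0.03,0,0,0,0.1,0,0,-0.018,0,0,0,0.1,0,0,-0.006,0,0,0,0.1,0,0,0,0,0,0,0.1,0,0,0,0,0,0,0.1]
}}

```text
time_s: 57.32
eef_pos: [505.9, 195.2, 99.7]
ee_rot: [-1.573, -0.002, 1.44]
wrist_force: [0.3, 0.7, -0.8]
finger_gap: 19.4
```

>>> {"method": "send_rows", "body": {
  "commands": [0,-0.0005,-0.0025,0,0,0,0.1,0,0,0,0,0,0,0.1,0,0,0,0,0,0,0.45,0,0,0,0,0,0,0.45,0,0,0.03,0,0,0,0.45,0,0,0.05,0,0,0,0.45,0,0.02,0.04,0,0,0,0.45,0,0,0,0,0,0,0.45]
}}

```text
time_s: 58.32
eef_pos: [507.0, 216.3, 219.9]
ee_rot: [-1.577, -0.006, 1.441]
wrist_force: [1.0, -1.0, -1.1]
finger_gap: 39.0
```

```bash
python3 -c "
from look import *
st();im,p=look('wrist','w22');crop('',im,205,95,150,150,5,'pics/c22.png');look('top','t22')"
```

```text
t 58.325 j [ 6.980e-01  2.660e-01 -2.030e-01  1.000e-03 -1.094e+00 -8.280e-01] p [506.98 216.26 219.92] r [-1.5774 -0.0058  1.4414] F [ 0.98 -0.99 -1.07] M [ 0.06 -0.1   0.01] gap 38.96
```

View pics/c22.png

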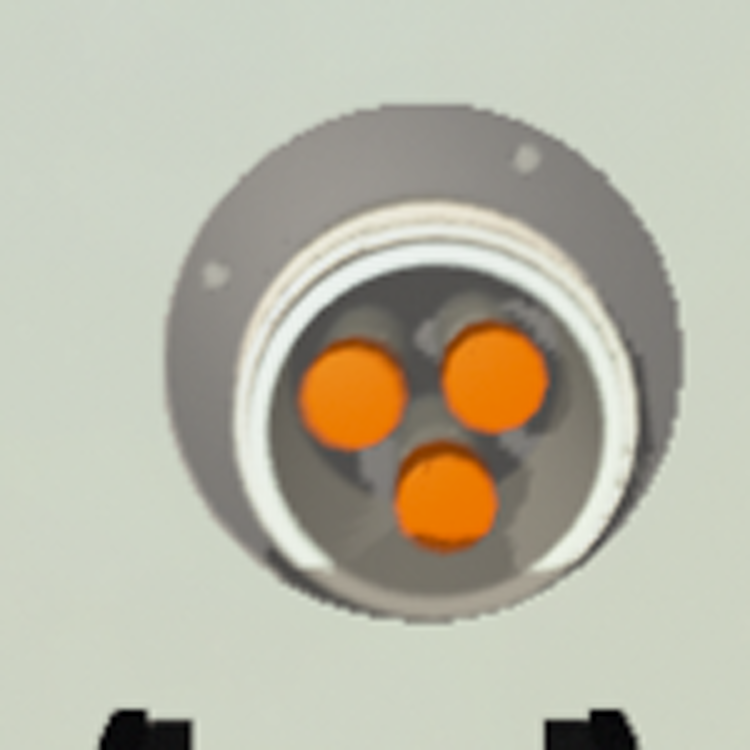

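View pics/t22.png

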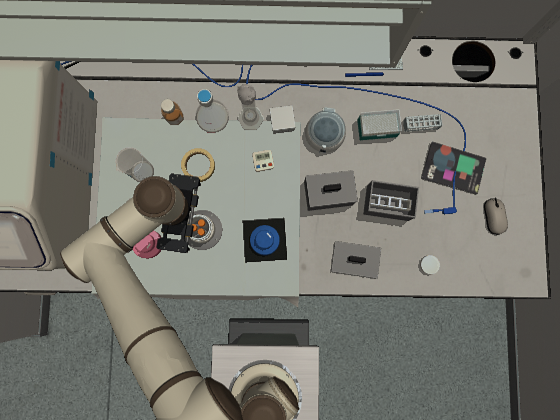

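All three orange vials stand in the jar and box_a is empty. The loose lid is at (356,260) in the top view, so I'll go there.

>>> {"method": "send_rows", "body": {
  "commands": [-0.008,-0.04,0,0,0,0,0.6,-0.012,-0.06,0,0,0,0,0.6,-0.012,-0.06,0,0,0,0,0.6,-0.012,-0.06,0,0,0,0,0.6,-0.012,-0.06,0,0,0,0,0.6,-0.012,-0.06,0,0,0,0,0.6,-0.012,-0.06,0,0,0,0,0.6,-0.0115,-0.06,0,0,0,0,0.6]
}}

```text
time_s: 59.42
eef_pos: [411.8, -247.5, 214.5]
ee_rot: [-1.568, -0.001, 1.439]
wrist_force: [0.7, 1.1, 0.5]
finger_gap: 52.1
```

>>> {"method": "send_rows", "body": {
  "commands": [-0.005,-0.022,-0.03,0,0,0,0.6,0,0,0,0,0,0,0.6,0,0,0,0,0,0,0.6]
}}

```text
time_s: 59.8
eef_pos: [408.4, -267.5, 185.7]
ee_rot: [-1.569, 0.0, 1.44]
wrist_force: [0.4, -0.0, 0.3]
finger_gap: 52.4
```

```bash
python3 -c "
from look import *
st();im,p=look('wrist','w23')"
```

```text
t 59.8 j [-0.246  0.197 -0.39   0.    -0.985  0.115] p [ 408.43 -267.46  185.67] r [-1.5694e+00  1.0000e-04  1.4401e+00] F [ 0.39 -0.02  0.35] M [ 0.08 -0.09  0.02] gap 52.45
```

View pics/w23.png

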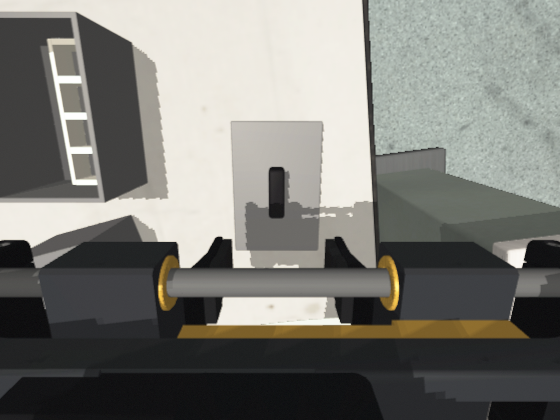

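```bash
python3 -c "
from look import *
im,p=load('w23')
q=[(268.5,168),(285,168),(284.5,218),(269,218)]
W=np.array([back('',u,36,p)[:2] for u in q]);print(W.round(1),W.mean(0))
q=[(231.5,122),(322,122),(320,250),(233,250)]
W=np.array([back('',u,11,p)[:2] for u in q]);print(W.round(1),W.mean(0))
d=W[3]-W[0]+W[2]-W[1];print(np.degrees(np.arctan2(d[1],d[0])))
"
```

```text
[[ 413.  -296.1]
 [ 397.1 -294. ]
 [ 404.  -243.5]
 [ 419.6 -245.6]] [ 408.41779297 -269.80298276]
[[ 445.  -343.8]
 [ 354.  -331.8]
 [ 369.3 -192.7]
 [ 467.1 -205.6]] [ 408.8248393 -268.4975733]
82.32106354480221
```

The lid hasn't moved, so I'll grip its handle.

>>> {"method": "send_rows", "body": {
  "commands": [0.0012,-0.0025,-0.045,0,0,0,0.5,0,0,-0.05,0,0,0,0.5,0,0,-0.038,0,0,0,0.5,0,0,-0.018,0,0,0,0.5,0,0,-0.007,0,0,0,0.5,0,0,0,0,0,0,0.1,0,0,0,0,0,0,0.1,0,0,0,0,0,0,0.1],
  "force": 20
}}

```text
time_s: 60.85
eef_pos: [410.5, -270.3, 28.9]
ee_rot: [-1.573, 0.0, 1.44]
wrist_force: [-0.0, 0.2, -0.5]
finger_gap: 21.3
```

>>> {"method": "send_rows", "body": {
  "commands": [0,0,0,0,0,0,0.1,0,0,0,0,0,0,0.1]
}}

```text
time_s: 61.1
eef_pos: [410.1, -270.3, 28.7]
ee_rot: [-1.572, 0.0, 1.44]
wrist_force: [-0.6, 2.2, 6.2]
finger_gap: 15.8
```

>>> {"method": "send_rows", "body": {
  "commands": [0,0,0.01,0,0,0,0.1,0,0,0.045,0,0,0,0.1,0,0,0.06,0,0,0,0.1,0,0,0.05,0,0,0,0.1,0.035,-0.02,0.01,0,0,0,0.1,0.05,-0.03,0,0,0,0,0.1,0.05,-0.029,0,0,0,0,0.1,0.041,-0.02,0,0,0,0,0.1]
}}

```text
time_s: 62.1
eef_pos: [587.0, -370.3, 202.5]
ee_rot: [-1.57, -0.0, 1.439]
wrist_force: [0.9, 0.4, -1.3]
finger_gap: 15.7
```

>>> {"method": "send_rows", "body": {
  "commands": [0,0,-0.03,0,0,0,0.1,0,0,-0.03,0,0,0,0.1,0,0,-0.015,0,0,0,0.1,0,0,0,0,0,0,0.1,0,0,0,0,0,0,0.1]
}}

```text
time_s: 62.72
eef_pos: [586.6, -369.6, 129.6]
ee_rot: [-1.573, 0.001, 1.44]
wrist_force: [0.1, -1.0, -0.9]
finger_gap: 16.0
```

```bash
python3 -c "
from look import *
st();im,p=look('wrist','w24')"
```

```text
t 62.725 j [-3.290e-01  5.760e-01  5.600e-02  1.000e-03 -1.049e+00  1.990e-01] p [ 586.57 -369.64  129.65] r [-1.5733e+00  1.1000e-03  1.4402e+00] F [ 0.07 -1.04 -0.9 ] M [ 0.06 -0.04  0.01] gap 15.99
```

View pics/w24.png

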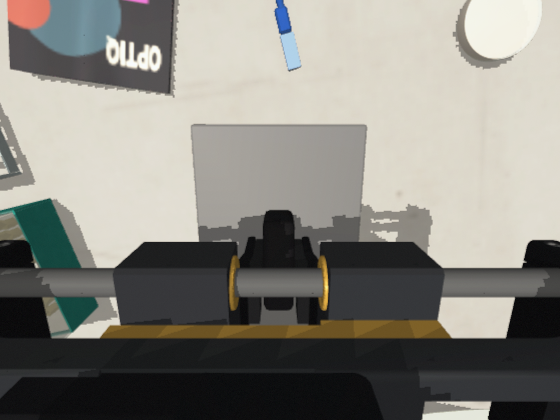

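>>> {"method": "send_rows", "body": {
  "commands": [-0.0003,0.0003,-0.008,0,0,0,0.1,0,0,-0.005,0,0,0,0.1,0,0,-0.003,0,0,0,0.1,0,0,-0.002,0,0,0,0.1,0,0,0,0,0,0,0.1]
}}

```text
time_s: 63.4
eef_pos: [585.5, -368.9, 110.8]
ee_rot: [-1.571, 0.0, 1.44]
wrist_force: [-2.5, 1.2, 3.2]
finger_gap: 15.7
```

>>> {"method": "send_rows", "body": {
  "commands": [0,0,0,0,0,0,0.5,0,0,0,0,0,0,0.5,0,0,0.02,0,0,0,0.6,0,0,0.05,0,0,0,0.8,-0.04,0.02,0.06,0,0,0,0.8,-0.05,0.03,0.02,0,0,0,0.8,0,0,0,0,0,0,0.8]
}}

```text
time_s: 64.28
eef_pos: [500.0, -321.2, 253.3]
ee_rot: [-1.575, 0.001, 1.44]
wrist_force: [1.0, -0.3, 0.2]
finger_gap: 68.7
```

```bash
python3 -c "
from look import *
st();im,p=look('wrist','w25');look('top','t25');look('side','s25')"
```

```text
t 64.275 j [-0.299  0.318 -0.042 -0.    -1.207  0.168] p [ 500.01 -321.24  253.27] r [-1.5751e+00  6.0000e-04  1.4402e+00] F [ 1.   -0.27  0.16] M [ 0.03 -0.23  0.03] gap 68.67
```

View pics/w25.png

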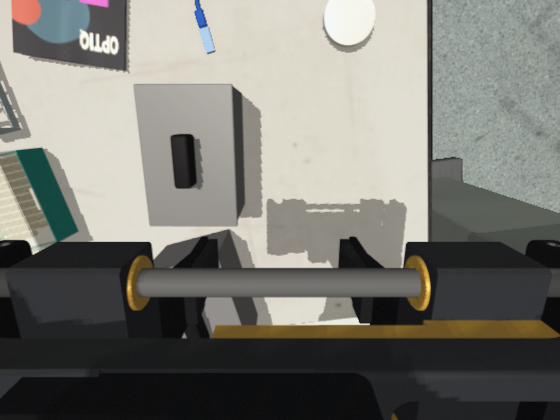

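View pics/t25.png

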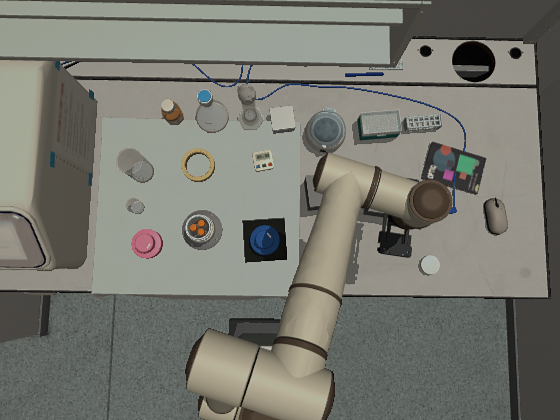

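Lid A sits squarely on its box. I'll clear the arm towards the left front for an unobstructed final check of both lids.

>>> {"method": "send_rows", "body": {
  "commands": [-0.02,0.05,0.02,0,0,0,0.8,-0.02,0.06,0.02,0,0,0,0.8,-0.02,0.06,0,0,0,0,0.8,-0.02,0.06,0,0,0,0,0.8,0,0.06,0,0,0,0,0.8,0,0.06,0,0,0,0,0.8,0,0.06,0,0,0,0,0.8,0,0.06,0,0,0,0,0.8]
}}

```text
time_s: 65.42
eef_pos: [424.4, 145.6, 288.3]
ee_rot: [-1.57, 0.001, 1.44]
wrist_force: [0.7, -0.3, -0.5]
finger_gap: 69.4
```

>>> {"method": "send_rows", "body": {
  "commands": [0,0.06,0,0,0,0,0.8,0,0.06,0,0,0,0,0.8,0,0.06,0,0,0,0,0.8,0,0,0,0,0,0,0.8,0,0,0,0,0,0,0.8,0,0,0,0,0,0,0.8]
}}

```text
time_s: 66.18
eef_pos: [424.1, 322.2, 288.6]
ee_rot: [-1.57, 0.001, 1.439]
wrist_force: [0.2, 0.3, -0.2]
finger_gap: 69.6
```

```bash
python3 -c "
from look import *
st();im,p=look('top','t26');im2,p=look('side','s26');crop('',im,290,150,140,90,5.5,'pics/c26.png');crop('',im2,150,130,220,165,3.6,'pics/c26s.png')
o=cv2.imread('pics/top0.png');d=cv2.absdiff(im,o).max(2);cv2.imwrite('pics/d26.png',d)"
```

```text
t 66.175 j [ 0.954  0.191 -0.125  0.    -1.255 -1.087] p [424.1  322.16 288.61] r [-1.5705e+00  7.0000e-04  1.4386e+00] F [ 0.15  0.32 -0.22] M [ 0.04 -0.11  0.04] gap 69.64
```

View pics/t26.png

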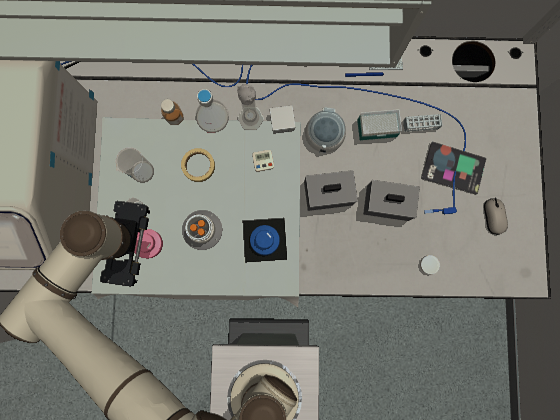

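View pics/c26.png

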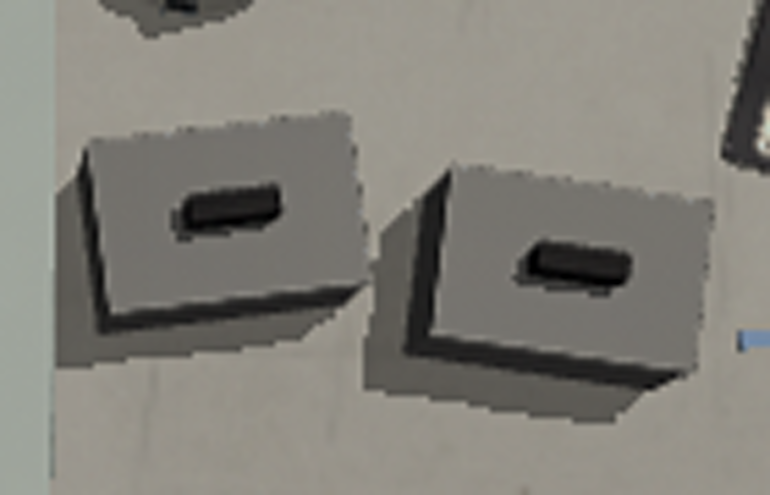

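View pics/c26s.png

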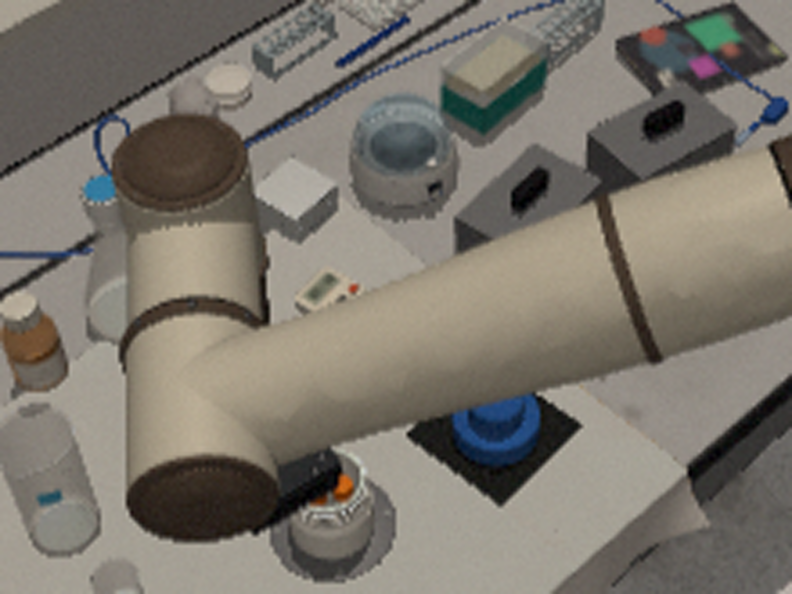

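View pics/d26.png

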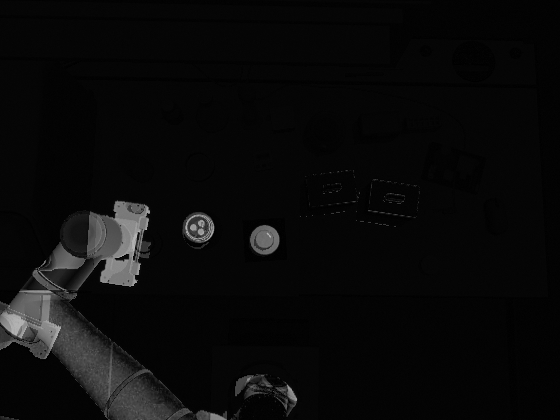

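Only the jar, cap, arm and sub-pixel lid edges differ from the start picture. I'll idle for two seconds in case of a late knock, recheck, and then hand in.

>>> {"method": "send_rows", "body": {
  "commands": [0,0,0.01,0,0,0,0.8,0,0,0,0,0,0,0.8,0,0,0,0,0,0,0.8,0,0,0,0,0,0,0.8,0,0,0,0,0,0,0.8,0,0,0,0,0,0,0.8,0,0,0,0,0,0,0.8,0,0,0,0,0,0,0.8]
}}

```text
time_s: 67.28
eef_pos: [423.7, 322.9, 298.9]
ee_rot: [-1.571, 0.0, 1.44]
wrist_force: [-0.1, 0.6, 0.5]
finger_gap: 69.2
```

>>> {"method": "send_rows", "body": {
  "commands": [0,0,0,0,0,0,0.8,0,0,0,0,0,0,0.8,0,0,0,0,0,0,0.8,0,0,0,0,0,0,0.8,0,0,0,0,0,0,0.8,0,0,0,0,0,0,0.8,0,0,0,0,0,0,0.8,0,0,0,0,0,0,0.8]
}}

```text
time_s: 68.28
eef_pos: [423.7, 322.9, 298.9]
ee_rot: [-1.571, -0.0, 1.44]
wrist_force: [0.2, -0.1, -0.5]
finger_gap: 69.9
```

```bash
python3 -c "
from look import *
im,p=look('top','t27');o=cv2.imread('pics/t26.png');d=cv2.absdiff(im,o).max(2);d[:,:180]=0;print('changed px right of arm',(d>25).sum())
crop('',im,120,130,300,150,2.6,'pics/c27.png')"
```

```text
changed px right of arm 139
```

View pics/c27.png

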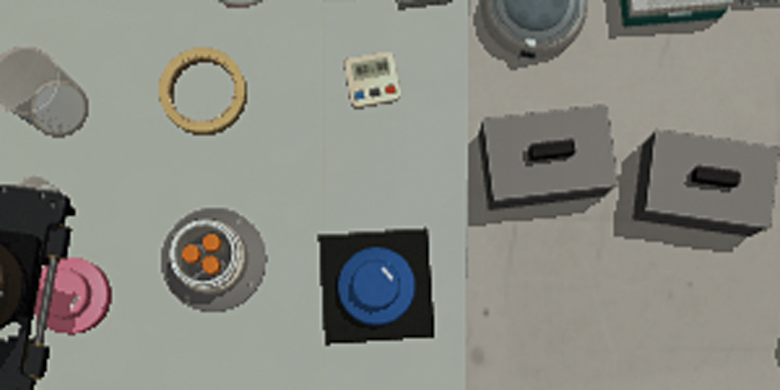

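```bash
python3 -c "
import cv2,numpy as np
d=cv2.absdiff(cv2.imread('pics/t27.png'),cv2.imread('pics/t26.png')).max(2);d[:,:180]=0
y,x=np.where(d>25);print(y.min(),y.max(),x.min(),x.max(),(y<300).sum())
from cell import env
if (y<300).sum()<10: print(env.finish_job())
"
```

```text
380 419 180 296 0
the job is handed in; nothing more can be done
None
```

The job is done and handed in at about 68 s.

- **Cap:** I unscrewed the blue cap (about 2.1 turns) and laid it right way up in the middle of the dark mat.
- **Boxes:** The left box held the green vials, so I put its lid straight back and left them in place. The right box held three orange vials; I put all three in the jar and returned the lid to that box.
- **Drop into the jar:** I released each vial about 18–20 mm above the jar floor, because the fingers would not fit inside the mouth. All three landed standing.

**Last checks:**
- All three orange vials stand upright in the open jar, and the cap is on the mat.
- Both lids went back to their original grip heights, with 2–3 N of contact. In the pictures the right lid sits about 2 mm from where it started, which is within its play.
- Comparing the final top view with the first showed no change among the other bench items in view. The arm hid part of the pink cap and the small beaker.
- I saw no lid get knocked, and nothing moved during a two-second wait before handing in. No check failed.

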